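Free the seized clamp and set the hot-air tool over the chip

ROBOT

A 7-joint arm with a two-finger parallel gripper is mounted at the origin on the work surface. World frame = base frame: x ahead of the robot, y to its left, z up, the work surface at z = 0. Lengths are in mm, angles in rad, forces in N, time in s.
With the tool pointing down it reaches from about 400 to 925 mm from the base axis. Payload 5.6 kg.
Tool frame: the origin (TCP) lies at the very end of the fingers, on their centre line; the grasp point (between the pads) lies 19 mm behind it; z points along the fingers, x is the direction in which the jaws open and shut, and the axes are right-handed (so a half turn about z gives the same grasp; the last joint's range is limited). The gripper opens to 85 mm and grips with 20 to 120 N. Pads are 22 mm wide; open, the fingers measure 114 mm over their backs; the gripper's body (76 mm by 85 mm) begins 54 mm behind the grasp point. The pads swing forward as they close: fully open they stand 13 mm farther back than shut.
Start: joints at [-1.281, 0.468, -0.012, 1.603, 0.006, 1.071, -0.056], TCP at [212.389, 614.328, 231.29] pointing down, gripper open.
Joint ranges: [-2.53, 2.53], [-0.31, 2.02], [-1.57, 1.55], [0.28, 2.44], [-1.29, 4.43], [0.15, 1.84], [-2.92, 2.92]. Speed limits (rad/s): [2.57, 2.57, 3.14, 3.14, 3.14, 3.14, 3.14].

INTERFACE

Orientations are given as a 3x3 rotation matrix whose columns are the frame's x, y, z axes.
In Python, from workcell import env gives the robot as it stands.
- The arm moves only by the tool apply_moves, never from a script. Its argument "moves" is a list of rows, each a list of 5 numbers: the opening, from 0 (shut) to 1 (fully open), then the shift along the tool's x, y, z in m, then the turn about the tool's z in degrees. In form: [[hand, x, y, z, turn], ...]. A call has 1 to 12 rows; each row is the pose to reach, as a shift and turn from the pose commanded when the call began, along the tool's axes at that moment; what a row does not reach only later rows make up. A row lasts 1/10 s, in which the tool goes at most 50 mm and 8.59 degrees, less where a joint would pass 70% of its speed; a pose out of reach is approached as far as the arm can. A call with a gripper value outside its range is refused whole. The fingers move at their own pace and stop on an object; "grip_force" is the grip in N (left out, the last holds). Time passes only in rows, so rows that repeat a pose let the fingers close. It gives the time, the measured TCP pose, the force and the opening at its end, in the units of the state.
- env.state(): the state, without advancing time (a new reading comes with each control period).
- env.camera(name): name is "scene" or "top" or "wrist"; returns a dict with "img" (384x512x3 uint8, red, green, blue), "mtx" (3x3 intrinsics, pixels), "distortion" ([k1, k2, p1, p2, k3] as OpenCV has them; the pictures are not rectified), "R" (3x3) and "t" (3): a world point X has camera coordinates R X + t. Camera axes: x right, y down, z forward; pixel columns grow to the right and rows downward; lengths in mm; the calibration is good to about 2 mm. A picture is of the moment at which its call begins. There is no depth.
- env.job_done(): hands the job in, once; it reports no verdict.
The state is a dict: "time_s": time; "joint_positions": joint angles; "joint_velocities": joint speeds; "joint_efforts": joint torques, N m; "tcp_pos": TCP position; "eef_rot": TCP orientation; "contact_force": force on the tool from outside, world axes, zero at the start; "ft_torque": the same for the moment, N m; "finger_gap": finger opening in mm.
Only numpy, scipy, OpenCV 4.12 (cv2) and the standard library are available. Lean on these libraries where they do the work, as an engineer would, in place of code of your own. Each camera call takes 0.05 s, during which the arm holds its last target.

TASK

Set the rework station up over the board: break the seized T-bar clamp on top of the column loose with a short firm twist anticlockwise (seen from above) and back it off at least half a turn, push the board carriage along its rails fully home against the end stops, swing the arm round so that the nozzle of the hot-air tool stands centred over the big square chip, then turn the T-bar clockwise until it is tight again. Do not force the arm round while it is clamped, and leave the other things on the station and bench where they are.

Things in the scene. Friction and masses are not known exactly. Their poses are not given: they have to be found in the camera images.
- station: Hot-air rework station: light grey preheater box with dark deck, 260 (x) x 340 (y) x 60 mm high, fixed to the bench. Origin at the centre of its underside; its front (panel with display and dials) faces its -x, towards the robot; z up. In this frame: the round steel column stands at x = 75, y = 0 mm; two rails run along y with their tops 75 mm high, at x = -114 and x = +4 mm; the end stops stand on the rails at the +y end of the carriage's travel.
- tbar_hub (a point): Centre of the T-bar, on the column's vertical axis, 236 mm above the bench. The T-bar is a level steel rod, 12 mm in diameter, through a dark hub (28 mm in diameter, its top 16 mm above this point), with a 20 mm black ball on each end, 66 mm from the axis. Below the rod a 60 mm washer reaches up to 210 to 214 mm and the arm to 204 mm; above it all is free.
- tbar_ball (a point): Centre of one of the two balls of the T-bar, 66 mm from the axis at the rod's height (the other ball lies opposite).
- tbar (a joint): Turn of the T-bar in rad: 0 = tight (a hard stop, where it starts), grows anticlockwise seen from above, up to 5.0. Seized with dried flux: the first 0.5 rad take up to about 0.5 N m (10 N on the rod 50 mm from the axis); then it turns freely, about 0.1 N m, and stays where it is left. Turning back rises to about 0.25 N m near 0. The arm is wholly free beyond 2.8 rad and clamped at 0.
- carriage (a joint): Travel of the board carriage along the rails in m: 0 = home, against the end stops (+y of the station); negative = that far short of home (it starts 40 to 85 mm short). Slides with about 3 N and stays where it is left.
- push_plate (a point): Centre of the outer (-y) face of the upright aluminium plate on the carriage's -y end, which is for pushing: 70 mm wide along the station's x, 6 mm thick, 24 mm high, its lower edge 75 mm and its top 99 mm above the bench; this point is 89 mm above the bench. The deck below is at 60 mm.
- chip (a point): Centre of the top of the big square dark chip (26 x 26 mm) in the middle of the green board on the carriage, 89 mm above the bench. With the carriage home it lies at x = -55, y = 0 mm of the station.
- nozzle (a point): Centre of the hot-air tool's nozzle mouth (20 mm in diameter), which looks down, 105 mm above the bench, 130 mm from the column's axis.
- barrel (a point): Point on the axis of the upright barrel of the hot-air tool, straight above the nozzle and 224 mm above the bench. Here the barrel is a plain cylinder, 25 mm in diameter, that stands free from 198 mm (top of the arm's clamp block) to 248 mm (a thin rubber stub goes to 260 mm): a good place to push the arm.
- swing_arm (a joint): Angle of the arm about the column in rad: 0 = arm points to the station's -x, nozzle over the place of the chip when the carriage is home; positive = swung clockwise seen from above, towards the station's +y side (starts at 0.8 to 1.3; limits -0.5 and 1.6). Unclamped it takes 3 to 4 N at the barrel and stays where it is left; clamped it withstands about 10 N.
- phone: Opened phone, 150 x 72 x 8 mm, flat on the bench beside the station's -y side; bystander. Origin: centre of underside.
- screwdriver: Screwdriver, 170 mm long, lying on the bench beside the station's +y side; bystander.
- brush: Cleaning brush, 160 mm long, lying on the bench beyond the screwdriver; bystander.
- spare_nozzle: Spare steel nozzle, 32 mm in diameter, 36 mm high, standing on the station's deck on the -y side of the column; bystander. Origin: centre of underside.
- flux_jar: Small jar, 40 mm in diameter, 32 mm high, standing on the station's deck on the +y side of the column; bystander. Origin: centre of underside.
- solder_reel: Reel, 60 mm in diameter, 40 mm high, lying on its flange on the bench beyond the station; bystander.
- cleaner_bottle: White bottle, 56 mm in diameter, 130 mm high, on the bench beyond the station; bystander.
- parts_tray: Flat divided tray, 70 x 160 x 25 mm, on the bench beyond the station; bystander.

How it is judged (in metres and radians):
On the way, in this order (a step that is already met when the one before it is completed fails the run):
1. the T-bar is broken loose (past 0.4 rad), the arm not yet moved (nozzle within 30 mm) (value of joint tbar above 0.4 rad and distance of nozzle from where it was at the start of the episode below 0.03 m), for 0.1 s.
2. the T-bar is backed off at least half a turn (2.9 rad) (value of joint tbar above 2.9 rad), for 0.1 s.
3. the arm is swung to its working place (within 0.1 rad) with the T-bar still loose (value of joint swing_arm between -0.1 and 0.1 rad and value of joint tbar above 0.8 rad), for 0.1 s.
At the end, for the whole second after the job is handed in: The board carriage is home against the end stops (within 4 mm), the nozzle is centred over the big square chip (within 8 mm seen from above), the T-bar is tight again (within 0.2 rad of its stop), and the arm is at rest (value of joint carriage above -0.004 m and horizontal distance between nozzle and chip below 0.008 m and value of joint tbar below 0.2 rad and velocity of joint swing_arm between -0.03 and 0.03 rad/s); the robot touches nothing.
It fails at once if a bystander is shoved more than 25 mm or knocked over (distance of any of phone, screwdriver, brush, spare_nozzle, flux_jar, solder_reel, cleaner_bottle, parts_tray from where it was at the start of the episode above 0.025 m or angle between any of spare_nozzle, flux_jar, cleaner_bottle's own z axis and vertical above 0.6 rad).
It also fails if it takes over 72 s, if anything falls off the work surface, if the arm or the gripper's body presses on something with over 40 N, if the wrist force passes 120 N, or if a joint passes its speed limit or range.

## Working session

There is one attempt and no reset: what is moved stays moved. The work goes in short steps, Python scripts to look and compute and a tool call to move; the robot and the scene stay as the last step left them, time stands still between calls to the robot, and variables do not carry over. Pictures are saved under pics/ and viewed, and the job is handed in when it is done.

Besides the shell and the picture viewer there is one more tool, called after ">>>" in YAML: its name, and indented under it one key for each argument. apply_moves: Moves the arm, as the interface text tells. Its arguments: {"type":"object","properties":{"moves":{"type":"array"},"grip_force":{"type":"number"}},"required":["moves"]}

```bash
ls; mkdir -p pics
python3 - <<'E'
from workcell import env
import cv2
s=env.state()
for k,v in s.items(): print(k,v)
for n in ["scene","top","wrist"]:
    c=env.camera(n); cv2.imwrite(f"pics/{n}0.png",c["img"][:,:,::-1])
    print(n,c["mtx"].tolist(),c["distortion"],c["R"].tolist(),c["t"])
E
```

```text
pics
time_s 0.0
joint_positions [-1.28102828  0.46840492 -0.01161383  1.60366419  0.00600341  1.07141708
 -0.05632224]
joint_velocities [-0.00062172  0.00122994 -0.0010654  -0.00048033 -0.00086153 -0.00030841
  0.00070184]
joint_efforts [ 1.36558406e-04 -5.32387304e+01  2.17521650e-02 -2.51303995e+01
  1.14926213e-02  7.72750180e-03  5.76359994e-06]
tcp_pos [212.1982475  613.76627894 230.30355907]
eef_rot [[ 3.26730459e-01  9.45117437e-01 -4.86526118e-04]
 [ 9.45115743e-01 -3.26730797e-01 -1.79415884e-03]
 [-1.85465387e-03  1.26382849e-04 -9.99998272e-01]]
contact_force [-0.1246436  -0.36271991  0.09547853]
ft_torque [0.03090576 0.00712908 0.00956922]
finger_gap 85.28156909319628
scene [[467.8996485966881, 0.0, 259.4076792512427], [0.0, 467.8996485966881, 194.86246494767275], [0.0, 0.0, 1.0]] [-0.00484715  0.          0.          0.          0.        ] [[0.6442691817356186, 0.7647629008009021, 0.007411276833744854], [0.518972636422104, -0.43004585219904984, -0.7387340303867715], [-0.5617691911370782, 0.4797898191552034, -0.673956308171539]] [-441.14550698 -199.99377724 1583.67337525]
top [[437.8129618844229, 0.0, 257.2496554908185], [0.0, 437.8129618844229, 187.2999071222199], [0.0, 0.0, 1.0]] [0.01631451 0.         0.         0.         0.        ] [[-0.003293366030711096, -0.9998052094525823, 0.01946013596216254], [-0.9945618497892785, 0.001249118441847886, -0.1041401298580265], [0.10409553633041208, -0.01969728038578748, -0.994372232346362]] [  33.13564224  656.60803882 1248.36692591]
wrist [[293.43845413415073, 0.0, 253.9755807192588], [0.0, 293.43845413415073, 192.97928673977037], [0.0, 0.0, 1.0]] [-0.05366979  0.          0.          0.          0.        ] [[0.3268556737129984, 0.9450720016862734, -0.002068862084386434], [0.8962899555268391, -0.3092885474298973, 0.31781269649024874], [0.2997160058844386, -0.1057331833314707, -0.9481512589029636]] [-650.42607342  -40.93272634  380.11486456]
```

View pics/scene0.png

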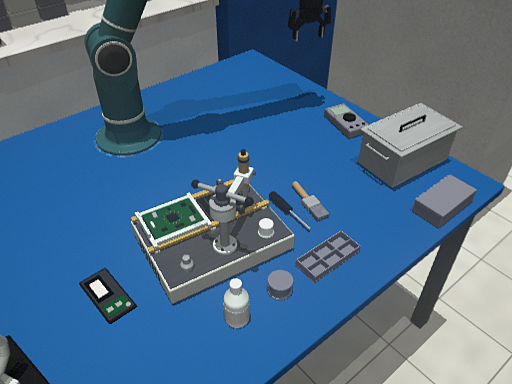

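View pics/top0.png

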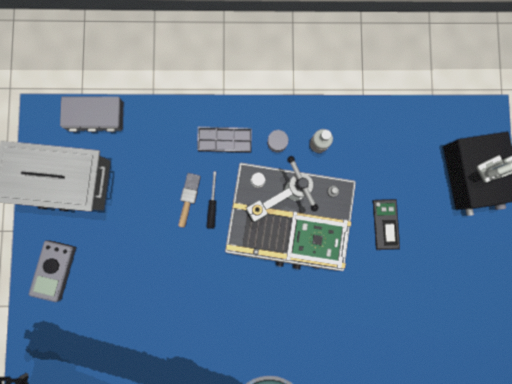

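View pics/wrist0.png

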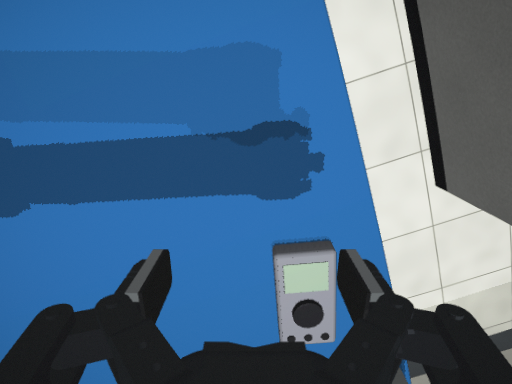

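The scene and top views show the station: column around (300,184) in top, nozzle near (258,210), carriage near (318,240). I'll enlarge it to measure.

```bash
cat > h.py <<'E'
import numpy as np, cv2
from workcell import env
def px2w(c,uv,z):
    p=cv2.undistortPoints(np.array([[uv]],float),c["mtx"],np.array(c["distortion"]))[0,0]
    R=np.array(c["R"]);t=np.array(c["t"])
    o=-R.T@t; d=R.T@np.array([p[0],p[1],1.])
    return o+d*(z-o[2])/d[2]
def w2px(c,X):
    R=np.array(c["R"]);t=np.array(c["t"])
    return cv2.projectPoints(np.array([X],float),cv2.Rodrigues(R)[0],t,c["mtx"],np.array(c["distortion"]))[0].reshape(-1,2)[0]
def crop(c,name,x0,y0,x1,y1,f):
    im=c["img"][y0:y1,x0:x1,::-1]
    im=cv2.resize(im,None,fx=f,fy=f,interpolation=cv2.INTER_CUBIC)
    for i in range(x0-x0%10+10,x1,10):
        cv2.putText(im,str(i),(int((i-x0)*f),9),0,.3,(255,255,255),1); cv2.line(im,(int((i-x0+.5)*f),10),(int((i-x0+.5)*f),16),(255,255,255),1)
    for i in range(y0-y0%10+10,y1,10):
        cv2.putText(im,str(i),(0,int((i-y0)*f)+4),0,.3,(255,255,255),1); cv2.line(im,(20,int((i-y0+.5)*f)),(26,int((i-y0+.5)*f)),(255,255,255),1)
    cv2.imwrite(f"pics/{name}.png",im)
E
python3 - <<'E'
from h import *
c=env.camera("top"); crop(c,"top1",220,145,365,275,5.5)
c=env.camera("scene"); crop(c,"scene1",125,140,305,310,4.4)
E
```

```text
(no output)
```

View pics/top1.png

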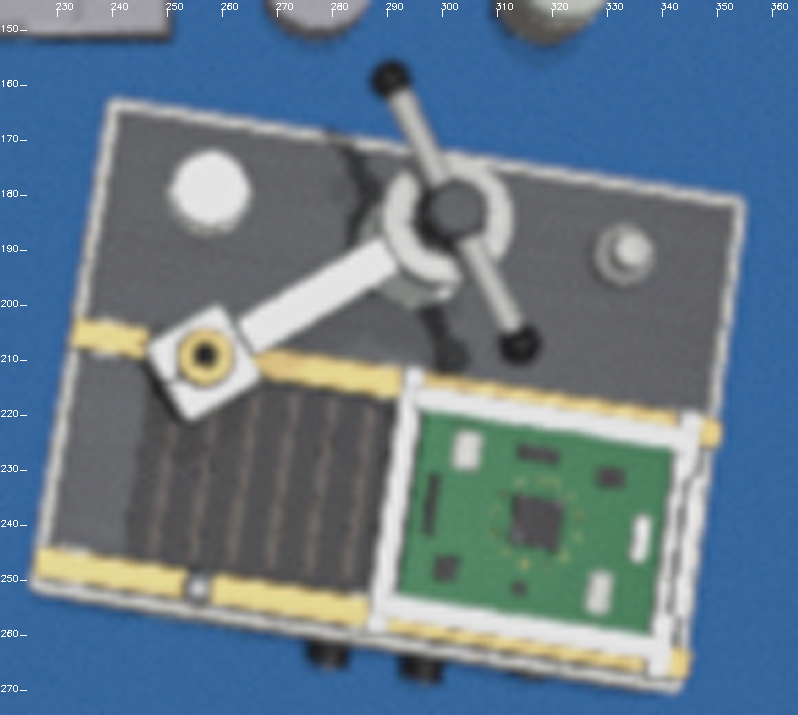

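View pics/scene1.png

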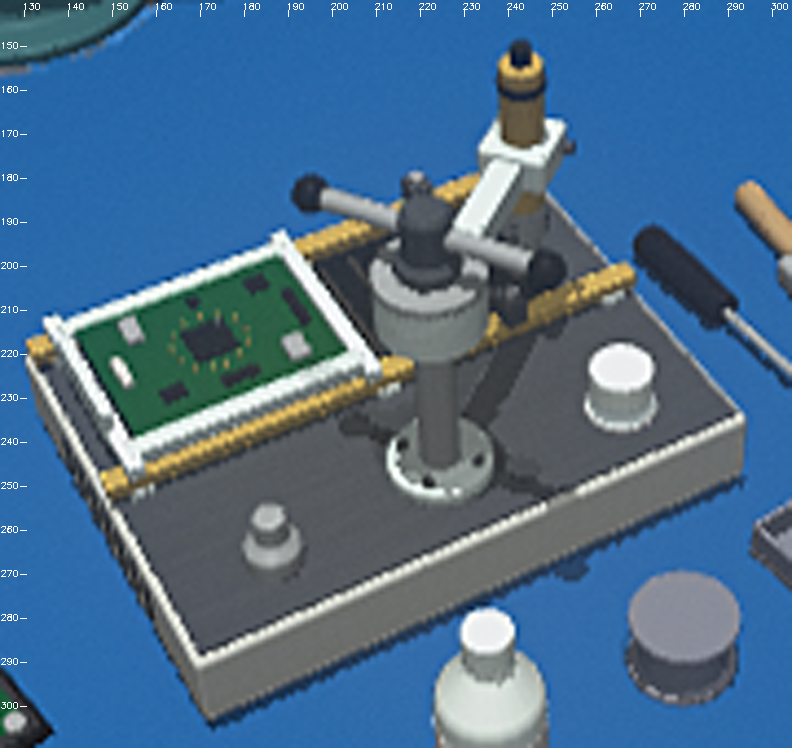

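Run:
```python
from h import *
np.set_printoptions(precision=1,suppress=True)
c=env.camera("top"); s=env.camera("scene")
def P(c,u,z): return px2w(c,u,z)[:2]
cs=[P(c,u,60) for u in [(239.3,163),(353.2,181.2),(341,270),(225.5,251.3)]]
print("corners",cs,"centre",np.mean(cs,0))
# x dir: from front to back
ux=(cs[0]-cs[3]+cs[1]-cs[2]); ux/=np.linalg.norm(ux); uy=(cs[0]-cs[1]+cs[3]-cs[2]);uy/=np.linalg.norm(uy)
print("ux",ux,"uy",uy, np.arctan2(ux[1],ux[0]),np.arctan2(-uy[0],uy[1]), [np.linalg.norm(cs[i]-cs[(i+1)%4]) for i in range(4)])
print("hub top",P(c,(301.3,183),252), "scene", P(s,(220.3,184.5),252))
b=[P(c,u,236) for u in [(289.8,158.5),(312.8,207)]]; print("balls",b,np.mean(b,0),np.linalg.norm(b[0]-b[1]))
b=[P(s,u,236) for u in [(194.3,183),(247.5,201)]]; print("balls scene",b,np.mean(b,0),np.linalg.norm(b[0]-b[1]))
print("barrel",P(c,(256.3,208.8),260), P(s,(241.7,151.2),260))
print("chip",P(c,(315.8,239.5),89),P(s,(171.7,216.5),89))
print("spare",P(c,(331.5,190.5),90),"jar",P(c,(256.5,179),92))
```

```text
corners [array([724.5,  83.7]), array([ 671.3, -244.6]), array([ 419.1, -203.3]), array([472.6, 122.3])] centre [571.9 -60.5]
ux [ 1.  -0.2] uy [0.2 1. ] -0.15723733028184117 -0.16159372861392562 [np.float64(332.5902695346194), np.float64(255.5273471529662), np.float64(330.0232521546465), np.float64(254.85972968612342)]
hub top [644.2 -71.4] scene [638.5 -74.9]
balls [array([707.4, -45.5]), array([ 586.7, -100.8])] [647.  -73.2] 132.7961290178499
balls scene [array([ 582.1, -106.3]), array([703.8, -51.8])] [642.9 -79. ] 133.34158611881819
barrel [581.2  38.6] [582.7  29.2]
chip [ 505.1 -129.2] [ 503.7 -136.5]
spare [ 641.5 -175.6] jar [674.   34.8]
```

>>> apply_moves:
  moves:
    - [1, -0.03, 0.03, -0.04, 0]
    - [1, -0.06, 0.07, -0.08, 0]
    - [1, -0.51, 0.634, -0.115, 136]
    - [1, -0.51, 0.634, -0.115, 136]
    - [1, -0.51, 0.634, -0.115, 136]
    - [1, -0.51, 0.634, -0.115, 136]
    - [1, -0.51, 0.634, -0.115, 136]
    - [1, -0.51, 0.634, -0.115, 136]
    - [1, -0.51, 0.634, -0.115, 136]
    - [1, -0.51, 0.634, -0.115, 136]
    - [1, -0.51, 0.634, -0.115, 136]
    - [1, -0.51, 0.634, -0.115, 136]

```text
time_s: 1.55
tcp_pos: [517.3, 126.0, 330.9]
eef_rot: [[0.964, -0.265, 0.001], [-0.265, -0.964, 0.001], [0.001, -0.001, -1.0]]
contact_force: [0.4, 1.3, -0.6]
finger_gap: 85.6
```

```bash
cat > st.py <<'E'
from h import *
np.set_printoptions(precision=3,suppress=True)
s=env.state(); R=np.array(s["eef_rot"])
print(s["time_s"],"tcp",s["tcp_pos"],"xang",np.degrees(np.arctan2(R[1,0],R[0,0])),"z",R[:,2],"F",s["contact_force"],"T",s["ft_torque"],"gap",s["finger_gap"]); print("q",s["joint_positions"])
E
python3 st.py
```

```text
1.55 tcp [517.26  126.006 330.939] xang -15.350232028484934 z [ 0.001  0.001 -1.   ] F [ 0.383  1.259 -0.567] T [ 0.031 -0.059  0.008] gap 85.63706787548834
q [-0.727  0.174  0.49   1.797 -0.089  1.19  -0.478]
```

>>> apply_moves:
  moves:
    - [1, 0.176, 0.16, -0.013, 50]
    - [1, 0.176, 0.16, -0.013, 50]
    - [1, 0.176, 0.16, -0.013, 50]
    - [1, 0.176, 0.16, -0.013, 50]
    - [1, 0.176, 0.16, -0.013, 50]
    - [1, 0.176, 0.16, -0.013, 50]
    - [1, 0.176, 0.16, -0.013, 50]
    - [1, 0.176, 0.16, -0.013, 50]

```text
time_s: 2.35
tcp_pos: [645.0, -71.4, 343.1]
eef_rot: [[0.426, -0.905, -0.001], [-0.905, -0.426, 0.001], [-0.001, 0.0, -1.0]]
contact_force: [0.2, 0.8, 0.1]
finger_gap: 85.3
```

```bash
python3 st.py
python3 - <<'E'
from h import *
c=env.camera("wrist"); cv2.imwrite("pics/w1.png",cv2.resize(c["img"][:,:,::-1],None,fx=1.5,fy=1.5))
for x in [(645,-75,252),(645,-75,236)]: print(w2px(c,x), w2px(c,x)*1.5)
E
```

```text
2.35 tcp [644.966 -71.353 343.062] xang -64.77724046903113 z [-0.001  0.001 -1.   ] F [0.154 0.771 0.081] T [0.059 0.011 0.021] gap 85.32465019948317
q [-0.454  0.438  0.732  1.509 -0.298  1.31  -0.823]
[259.3735793  199.77067228] [389.06036895 299.65600842]
[259.0695776  193.68857854] [388.60436641 290.5328678 ]
```

View pics/w1.png

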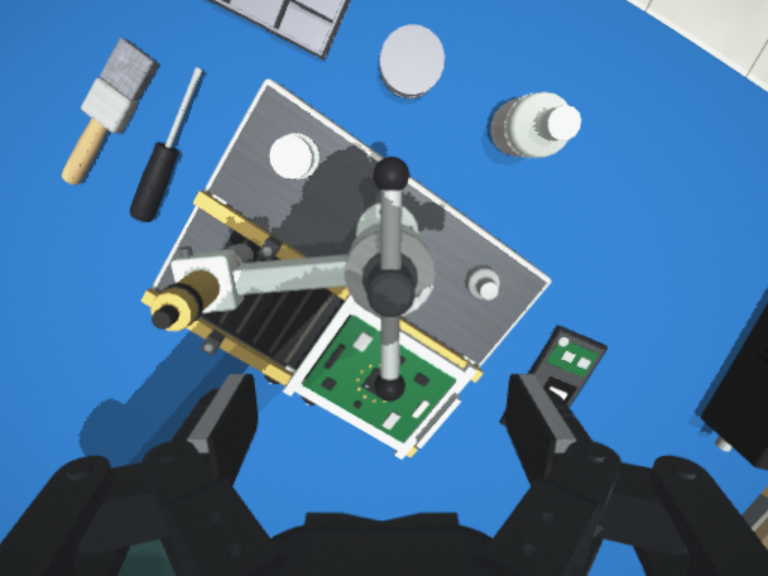

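Run:
```python
from h import *
c=env.camera("wrist")
p=lambda u,z:px2w(c,np.array(u)/1.5,z)[:2].round(1)
print("hub",p((391,292),252),"balls",p((391.5,174),236),p((388.5,386.5),236))
print("barrel top", p((163,317),260), "chip",p((378,383),89))
crop(c,"w2",90,70,330,320,2.4)
```

```text
hub [649.5 -73.6] balls [706.7 -46.9] [ 585.9 -102.8]
barrel top [584.3  36.4] chip [ 506.3 -131.4]
```

View pics/w2.png

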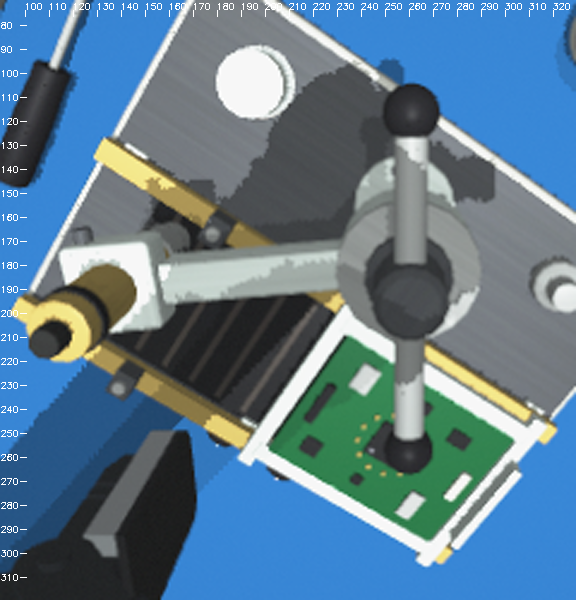

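>>> apply_moves:
  moves:
    - [1, 0.002, 0, 0.04, 0]
    - [1, 0.002, 0, 0.07, 0]
    - [1, 0.002, 0, 0.07, 0]
    - [1, 0.002, 0, 0.07, 0]

```text
time_s: 2.85
tcp_pos: [646.1, -73.4, 274.1]
eef_rot: [[0.424, -0.906, 0.0], [-0.906, -0.424, 0.0], [-0.0, -0.0, -1.0]]
contact_force: [0.2, -0.5, -0.6]
finger_gap: 85.9
```

```bash
python3 st.py
```

```text
2.85 tcp [646.118 -73.409 274.121] xang -64.90327076029362 z [ 0.  0. -1.] F [ 0.153 -0.525 -0.629] T [ 0.028 -0.028  0.003] gap 85.87356424472945
q [-0.436  0.492  0.708  1.593 -0.339  1.182 -0.79 ]
```

>>> apply_moves:
  moves:
    - [1, 0.001, 0, 0.03, 0]
    - [1, 0.001, 0, 0.048, 0]
    - [1, 0.001, 0, 0.048, 0]
    - [0.2, 0.001, 0, 0.048, 0]
    - [0, 0.001, 0, 0.048, 0]
    - [0, 0.001, 0, 0.048, 0]
    - [0, 0.001, 0, 0.048, 0]
    - [0, 0.001, 0, 0.048, 0]
  grip_force: 50

```text
time_s: 3.65
tcp_pos: [647.3, -76.1, 226.8]
eef_rot: [[0.422, -0.907, 0.003], [-0.907, -0.422, -0.001], [0.002, -0.002, -1.0]]
contact_force: [1.3, -1.8, 5.1]
finger_gap: 26.2
```

```bash
python3 st.py
```

```text
3.65 tcp [647.317 -76.09  226.835] xang -65.04251084670041 z [ 0.003 -0.001 -1.   ] F [ 1.25  -1.849  5.118] T [-0.453 -0.156  0.002] gap 26.218486503215907
q [-0.418  0.537  0.687  1.64  -0.373  1.096 -0.763]
```

>>> apply_moves:
  moves:
    - [0, 0, 0, 0, 0]
    - [0, 0, 0, 0, 0]
    - [0, 0, 0, 0, -8]
    - [0, 0, 0, 0, -16]
    - [0, 0, 0, 0, -24]
    - [0, 0, 0, 0, -32]
    - [0, 0, 0, 0, -40]
    - [0, 0, 0, 0, -40]
  grip_force: 90

```text
time_s: 4.45
tcp_pos: [646.8, -75.5, 227.0]
eef_rot: [[0.908, -0.42, 0.002], [-0.42, -0.908, 0.0], [0.002, -0.001, -1.0]]
contact_force: [-1.5, -0.8, 7.1]
finger_gap: 25.0
```

```bash
python3 st.py;  python3 - <<'E'
from h import *
c=env.camera("wrist"); crop(c,"w3",40,60,400,384,2)
c=env.camera("top"); crop(c,"t3",220,145,365,275,5)
E
```

```text
4.45 tcp [646.803 -75.55  226.976] xang -24.83091203994558 z [ 0.002  0.    -1.   ] F [-1.485 -0.759  7.057] T [-0.105  0.278  0.19 ] gap 24.982498014676274
q [-0.307  0.503  0.521  1.633 -0.276  1.078 -0.142]
```

View pics/w3.png

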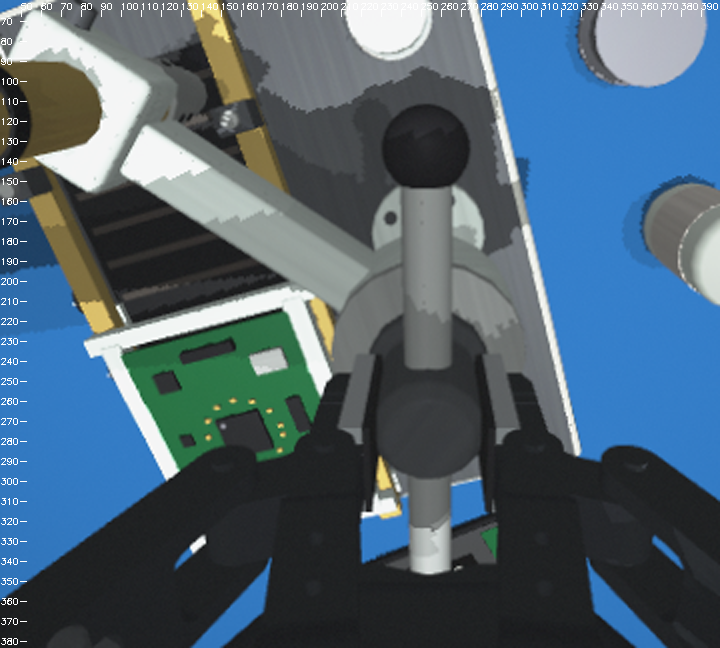

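View pics/t3.png

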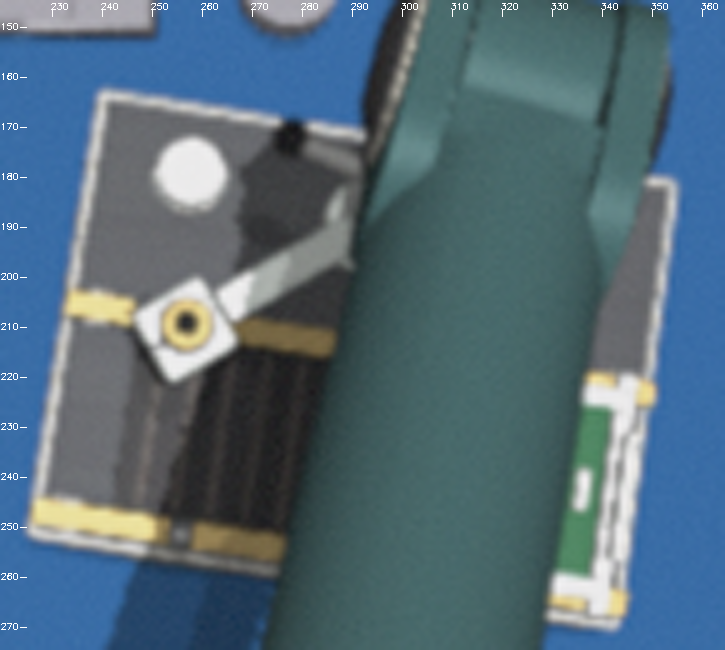

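The rod turned with the gripper by 40°, and the nozzle stayed at (256,209). I'll keep backing it off.

>>> apply_moves:
  moves:
    - [0, 0, 0, 0, -8]
    - [0, 0, 0, 0, -16]
    - [0, 0, 0, 0, -24]
    - [0, 0, 0, 0, -32]
    - [0, 0, 0, 0, -40]
    - [0, 0, 0, 0, -48]
    - [0, 0, 0, 0, -56]
    - [0, 0, 0, 0, -64]
    - [0, 0, 0, 0, -72]
    - [0, 0, 0, 0, -72]

```text
time_s: 5.55
tcp_pos: [651.9, -82.1, 228.2]
eef_rot: [[0.685, 0.728, 0.015], [0.729, -0.685, -0.008], [0.005, 0.017, -1.0]]
contact_force: [12.9, -11.7, -0.3]
finger_gap: 24.7
```

```bash
python3 st.py
```

```text
5.55 tcp [651.866 -82.058 228.243] xang 46.77309047450467 z [ 0.015 -0.008 -1.   ] F [ 12.868 -11.72   -0.309] T [-2.475 -2.735 -0.539] gap 24.691437712485236
q [-0.106  0.475  0.245  1.615 -0.121  1.051  0.987]
```

Run:
```python
from h import *
c=env.camera("wrist"); cv2.imwrite("pics/w4.png",c["img"][:,:,::-1])
c=env.camera("scene"); crop(c,"s4",105,80,325,300,3)
c=env.camera("top"); crop(c,"t4",220,145,365,275,5)
```

```text
(no output)
```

View pics/w4.png

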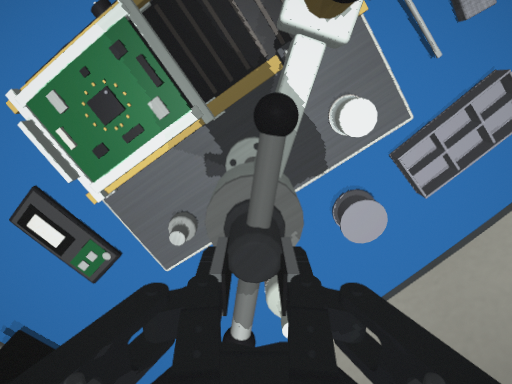

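View pics/s4.png

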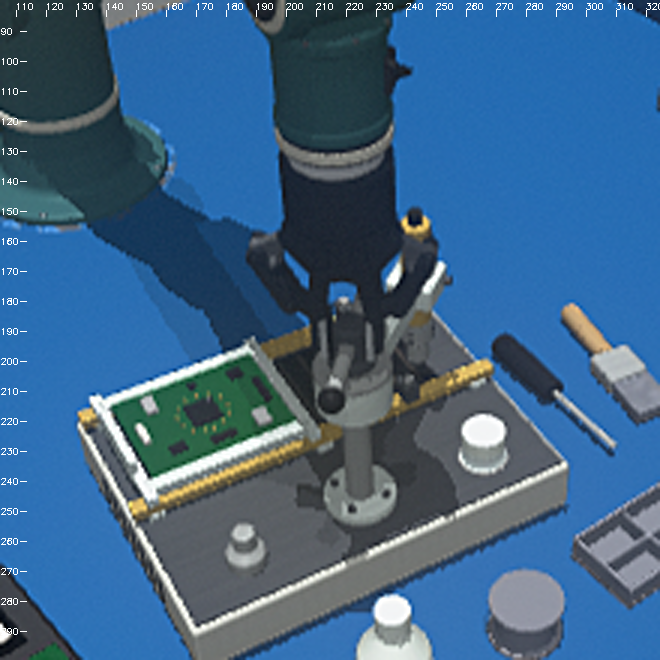

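View pics/t4.png

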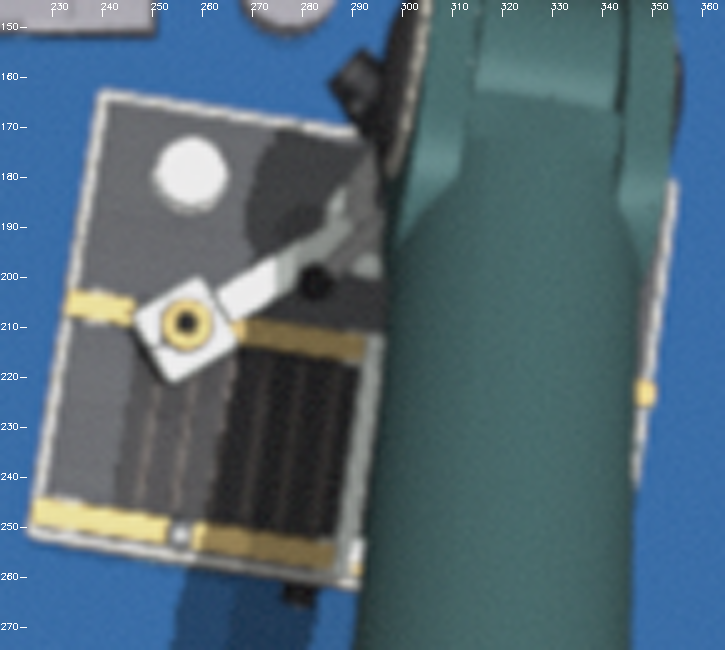

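The hub is off-centre in the pads and the tool was pushed about 9 mm along its y. I'll release, look and regrip.

>>> apply_moves:
  moves:
    - [0.6, 0, 0, 0, 0]
    - [0.6, 0, 0, 0, 0]
    - [0.6, 0, 0, 0, 0]
    - [0.6, 0, 0, 0, 0]
  grip_force: 50

```text
time_s: 6.1
tcp_pos: [647.7, -90.8, 227.7]
eef_rot: [[0.692, 0.722, 0.007], [0.722, -0.691, -0.018], [-0.008, 0.017, -1.0]]
contact_force: [4.1, -23.9, 1.7]
finger_gap: 51.6
```

```bash
python3 st.py
python3 - <<'E'
from h import *
c=env.camera("wrist"); crop(c,"w5",130,60,390,384,1.8)
for d in (-66,0,66):
  pass
E
```

```text
6.1 tcp [647.737 -90.826 227.674] xang 46.24640133778608 z [ 0.007 -0.018 -1.   ] F [  4.142 -23.882   1.692] T [-4.841 -0.804 -0.595] gap 51.5721169313578
q [-0.104  0.475  0.253  1.617 -0.113  1.056  0.985]
```

View pics/w5.png

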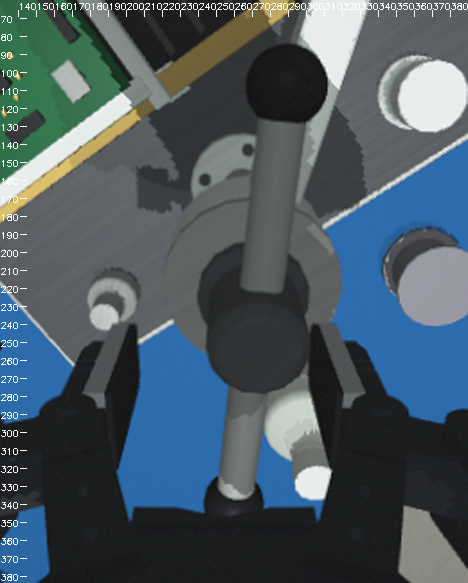

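```bash
python3 - <<'E'
from h import *
np.set_printoptions(precision=3,suppress=True)
s=env.state(); print(s["joint_velocities"],s["joint_efforts"],s["tcp_pos"],s["contact_force"])
c=env.camera("scene"); crop(c,"s6",160,100,280,240,5)
E
python3 st.py
```

```text
[-0.005 -0.018 -0.019  0.047  0.062 -0.099 -0.007] [-16.883 -47.866 -12.644 -19.392  -5.999   1.011   0.421] [647.296 -89.968 227.631] [-10.712 -14.936   7.177]
6.2 tcp [646.157 -88.756 227.347] xang 46.32263093578404 z [ 0.002 -0.015 -1.   ] F [ -1.134 -26.518  12.028] T [-5.615 -0.489 -0.703] gap 51.06473877687004
q [-0.104  0.475  0.252  1.619 -0.115  1.06   0.985]
```

View pics/s6.png

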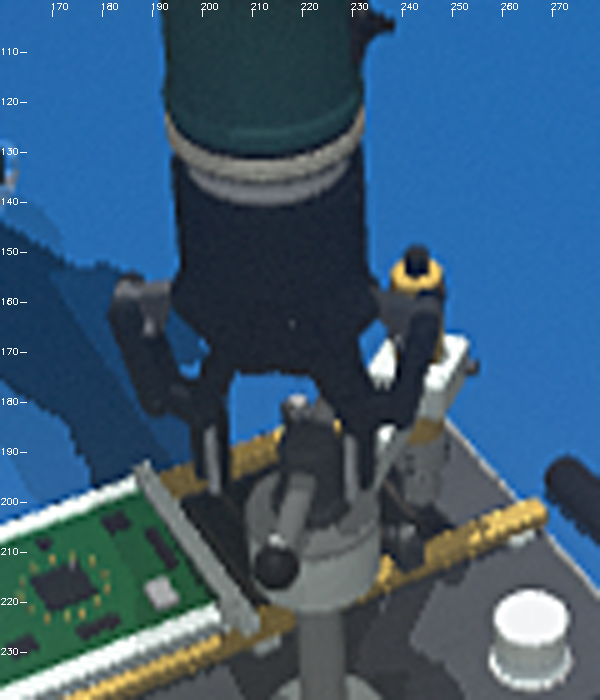

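>>> apply_moves:
  moves:
    - [0.6, 0, 0, -0.01, 0]
    - [0.6, 0, 0, -0.02, 0]

```text
time_s: 6.4
tcp_pos: [643.0, -81.6, 244.2]
eef_rot: [[0.687, 0.727, -0.007], [0.726, -0.687, -0.006], [-0.009, -0.002, -1.0]]
contact_force: [-1.2, -2.9, 0.6]
finger_gap: 51.2
```

```bash
python3 st.py
```

```text
6.4 tcp [642.953 -81.646 244.23 ] xang 46.59483477897106 z [-0.007 -0.006 -1.   ] F [-1.21  -2.918  0.644] T [-0.342  0.171  0.002] gap 51.16173688268515
q [-0.109  0.458  0.25   1.604 -0.115  1.102  0.982]
```

>>> apply_moves:
  moves:
    - [0.6, 0, 0, -0.03, 0]
    - [0.6, 0, 0, -0.05, 0]
    - [0.6, 0, 0, -0.05, 0]
    - [0.6, 0, 0, -0.05, 0]

```text
time_s: 6.8
tcp_pos: [646.1, -74.9, 295.2]
eef_rot: [[0.682, 0.731, -0.0], [0.731, -0.682, 0.0], [0.0, -0.0, -1.0]]
contact_force: [-0.2, 0.3, -0.6]
finger_gap: 51.2
```

```bash
python3 st.py
python3 - <<'E'
from h import *
c=env.camera("wrist"); crop(c,"w7",100,40,420,384,1.7)
E
```

```text
6.8 tcp [646.106 -74.899 295.183] xang 46.99067777193307 z [-0.  0. -1.] F [-0.21   0.329 -0.586] T [0.057 0.014 0.019] gap 51.16362939627182
q [-0.119  0.417  0.252  1.546 -0.109  1.193  0.973]
```

View pics/w7.png

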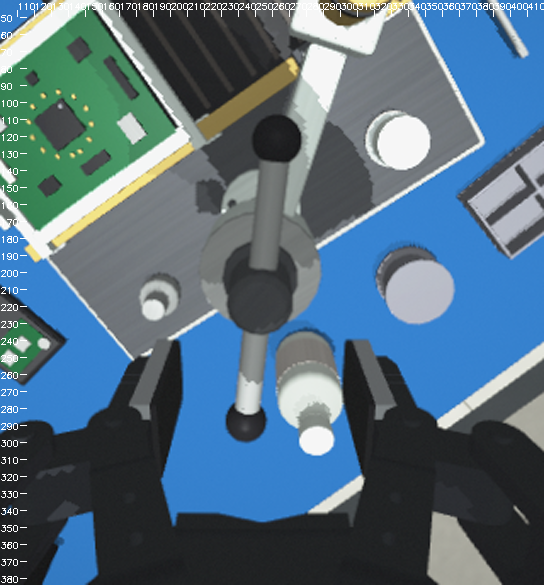

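>>> apply_moves:
  moves:
    - [0.6, 0, 0, 0.02, 6.5]
    - [0.6, 0, 0, 0.045, 6.5]
    - [0.6, 0, 0, 0.055, 6.5]
    - [0.6, 0, 0, 0.055, 6.5]
    - [0, 0, 0, 0.055, 6.5]
    - [0, 0, 0, 0.055, 6.5]
    - [0, 0, 0, 0.055, 6.5]
    - [0, 0, 0, 0.055, 6.5]
  grip_force: 60

```text
time_s: 7.65
tcp_pos: [646.2, -76.3, 243.8]
eef_rot: [[0.761, 0.649, 0.001], [0.649, -0.761, -0.001], [0.0, 0.001, -1.0]]
contact_force: [-7.6, -0.6, 22.1]
finger_gap: 24.0
```

```bash
python3 st.py
```

```text
7.65 tcp [646.159 -76.253 243.803] xang 40.451432842260516 z [ 0.001 -0.001 -1.   ] F [-7.647 -0.6   22.109] T [-0.212  1.819  0.055] gap 23.977349049822028
q [-0.127  0.459  0.266  1.605 -0.131  1.094  0.879]
```

>>> apply_moves:
  moves:
    - [0, 0, 0, -0.003, -8]
    - [0, 0, 0, -0.003, -16]
    - [0, 0, 0, -0.003, -24]
    - [0, 0, 0, -0.003, -24]

```text
time_s: 8.05
tcp_pos: [646.0, -76.3, 244.1]
eef_rot: [[0.428, 0.904, -0.0], [0.904, -0.428, -0.001], [-0.001, 0.0, -1.0]]
contact_force: [-2.0, -1.7, 9.2]
finger_gap: 24.2
```

```bash
python3 st.py
python3 - <<'E'
from h import *
c=env.camera("wrist"); crop(c,"w8",100,40,420,384,1.7)
E
```

```text
8.05 tcp [645.981 -76.323 244.06 ] xang 64.63681908380607 z [-0.    -0.001 -1.   ] F [-1.988 -1.7    9.209] T [-0.34   0.631  0.128] gap 24.20788265970468
q [-0.063  0.456  0.177  1.599 -0.086  1.095  1.264]
```

View pics/w8.png

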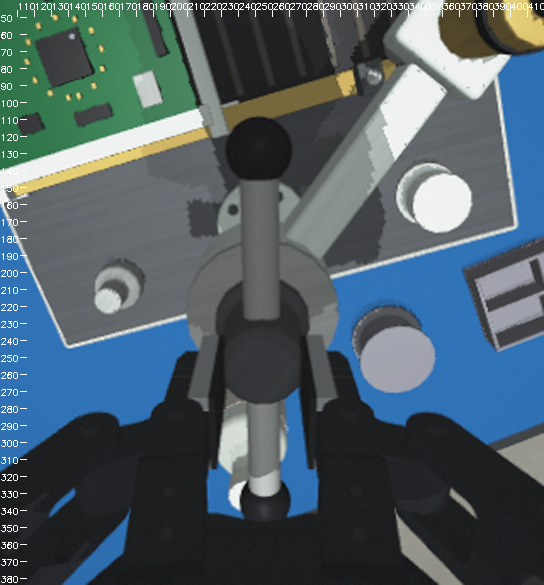

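>>> apply_moves:
  moves:
    - [0, 0, 0, 0, -8]
    - [0, 0, 0, 0, -16]
    - [0, 0, 0, 0, -24]
    - [0, 0, 0, 0, -32]
    - [0, 0, 0, 0, -32]

```text
time_s: 8.6
tcp_pos: [645.9, -76.5, 244.1]
eef_rot: [[-0.115, 0.993, -0.001], [0.993, 0.115, -0.001], [-0.001, -0.001, -1.0]]
contact_force: [-2.8, -2.9, 8.6]
finger_gap: 23.7
```

```bash
python3 st.py
```

```text
8.6 tcp [645.941 -76.546 244.064] xang 96.6234574256365 z [-0.001 -0.001 -1.   ] F [-2.849 -2.949  8.612] T [-0.403  0.662  0.099] gap 23.743138583172865
q [ 0.022  0.455  0.061  1.592 -0.029  1.095  1.776]
```

>>> apply_moves:
  moves:
    - [0, 0, 0, 0, -8]
    - [0, 0, 0, 0, -16]
    - [0, 0, 0, 0, -24]
    - [0, 0, 0, 0, -26]
    - [0, 0, 0, 0, -26]

```text
time_s: 9.1
tcp_pos: [646.0, -76.7, 244.1]
eef_rot: [[-0.537, 0.844, -0.0], [0.844, 0.537, -0.001], [-0.001, -0.001, -1.0]]
contact_force: [-2.4, -2.2, 8.9]
finger_gap: 24.1
```

```bash
python3 st.py
python3 - <<'E'
from h import *
c=env.camera("wrist"); crop(c,"w9",100,40,420,384,1.7)
E
```

```text
9.1 tcp [646.012 -76.661 244.077] xang 122.46372374966259 z [-0.    -0.001 -1.   ] F [-2.377 -2.219  8.9  ] T [-0.521  0.636 -0.017] gap 24.10104190355272
q [ 0.089  0.458 -0.032  1.587  0.017  1.097  2.19 ]
```

View pics/w9.png

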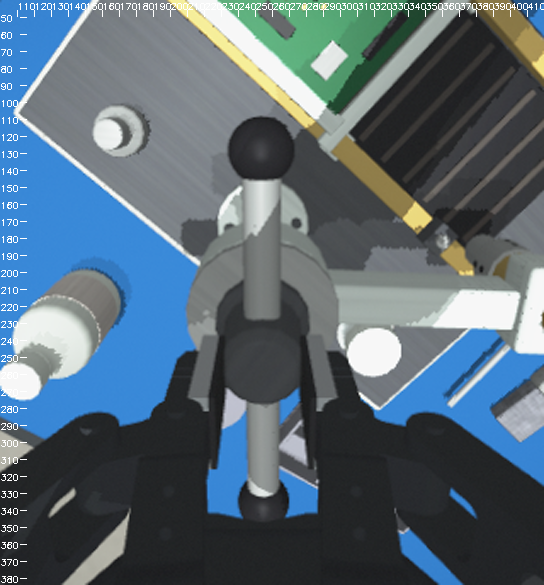

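>>> apply_moves:
  moves:
    - [0.2, 0, 0, 0, 0]
    - [0.5, 0, 0, 0, 0]
    - [0.6, 0, 0, 0, 0]
    - [0.6, 0, 0, -0.03, 0]
    - [0.6, 0, 0, -0.07, 0]
    - [0.6, 0, 0, -0.1, 0]
    - [0.6, 0, 0, -0.1, 0]

```text
time_s: 9.85
tcp_pos: [648.3, -74.7, 347.8]
eef_rot: [[-0.538, 0.843, 0.008], [0.843, 0.538, -0.0], [-0.004, 0.006, -1.0]]
contact_force: [0.0, -0.2, 0.3]
finger_gap: 51.3
```

```bash
python3 st.py
python3 - <<'E'
from h import *
c=env.camera("wrist"); crop(c,"w10",60,0,440,384,1.5)
c=env.camera("top"); crop(c,"t10",280,190,365,275,7)
import pickle; pickle.dump(c,open("t10.pkl","wb"))
E
```

```text
9.85 tcp [648.283 -74.699 347.849] xang 122.52085680495189 z [ 0.008 -0.    -1.   ] F [ 0.016 -0.177  0.329] T [-0.014  0.035 -0.083] gap 51.25111852147976
q [ 0.085  0.384 -0.029  1.46   0.011  1.29   2.193]
```

View pics/w10.png

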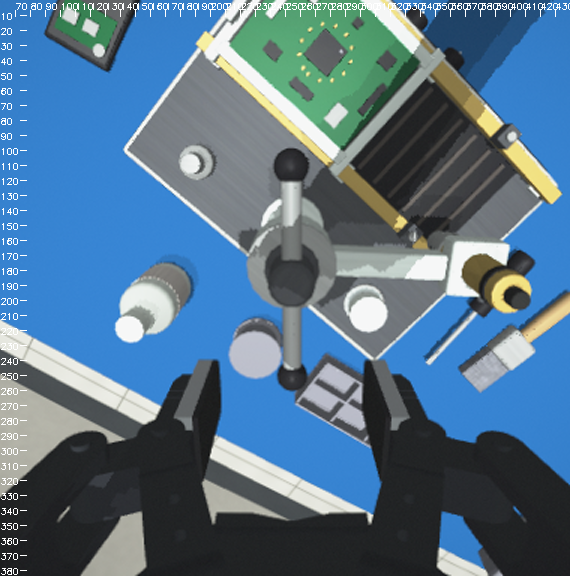

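View pics/t10.png

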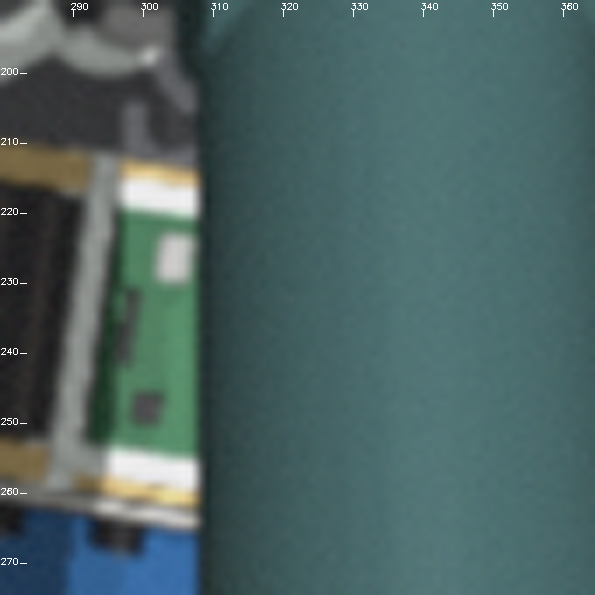

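Run:
```python
from h import *
c=env.camera("top"); c["img"]=cv2.imread("pics/top0.png")[:,:,::-1]
crop(c,"t11",325,212,358,275,9)
ux=np.array([np.cos(-.159),np.sin(-.159)]);uy=np.array([-ux[1],ux[0]]);C=np.array([572,-62.5])
for u,z in [((348.3,230),99),((344,258),99),((315.8,239.5),89)]:
    p=px2w(c,u,z)[:2]; print(p,(p-C)@ux,(p-C)@uy)
```

```text
[ 531.05202546 -218.04834219] -15.803352219544621 -160.0696018431163
[ 454.73325682 -204.25019381] -93.34411740550829 -158.52912113977928
[ 505.13793688 -129.22208657] -55.454504268309904 -76.46679199044695
```

View pics/t11.png

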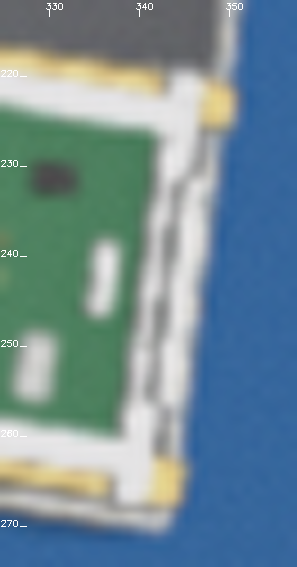

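>>> apply_moves:
  moves:
    - [0, -0.057, -0.237, 0, 131.5]
    - [0, -0.057, -0.237, 0, 131.5]
    - [0, -0.057, -0.237, 0, 131.5]
    - [0, -0.057, -0.237, 0, 131.5]
    - [0, -0.057, -0.237, 0, 131.5]
    - [0, -0.057, -0.237, 0, 131.5]
    - [0, -0.057, -0.237, 0.05, 131.5]
    - [0, -0.057, -0.237, 0.1, 131.5]
    - [0, -0.057, -0.237, 0.1, 131.5]
    - [0, -0.057, -0.237, 0.1, 131.5]
    - [0, -0.057, -0.237, 0.1, 131.5]
    - [0, -0.057, -0.237, 0.1, 131.5]

```text
time_s: 11.2
tcp_pos: [475.9, -249.8, 241.2]
eef_rot: [[0.946, 0.326, -0.004], [0.326, -0.946, 0.001], [-0.003, -0.003, -1.0]]
contact_force: [-0.1, 0.4, -0.0]
finger_gap: -0.3
```

>>> apply_moves:
  moves:
    - [0, 0, 0, 0, 8.5]
    - [0, 0, 0, 0, 17]
    - [0, 0, 0, 0, 25.5]
    - [0, 0, 0, 0, 28.5]
    - [0, 0, 0, 0, 28.5]

```text
time_s: 11.7
tcp_pos: [476.1, -249.8, 241.6]
eef_rot: [[0.987, -0.159, -0.003], [-0.159, -0.987, 0.001], [-0.003, -0.0, -1.0]]
contact_force: [-0.3, -0.0, 0.4]
finger_gap: -0.1
```

```bash
python3 st.py
python3 - <<'E'
from h import *
c=env.camera("wrist"); cv2.imwrite("pics/w12.png",cv2.resize(c["img"][:,:,::-1],None,fx=1.5,fy=1.5))
c=env.camera("top"); crop(c,"t12",220,145,375,290,5)
E
```

```text
11.7 tcp [ 476.08  -249.761  241.617] xang -9.134022171599016 z [-0.003  0.001 -1.   ] F [-0.324 -0.039  0.412] T [-0.043 -0.042  0.005] gap -0.08740346109523671
q [ 0.095  0.272  0.39   1.887 -0.12   1.009  0.377]
```

View pics/w12.png

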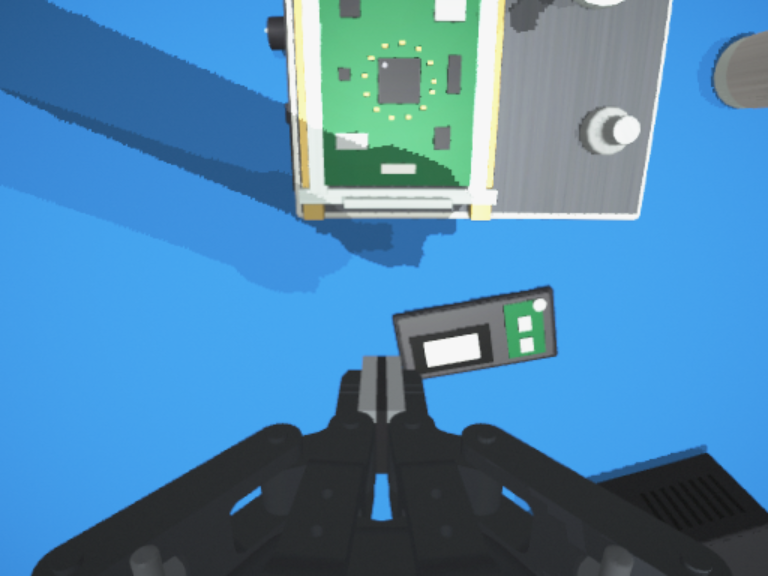

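View pics/t12.png

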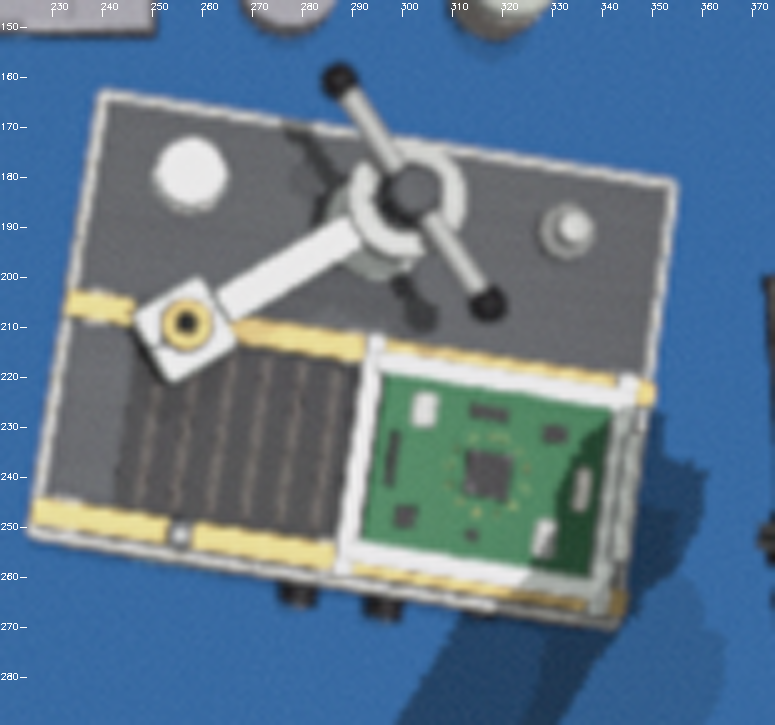

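```bash
cat > fr.py <<'E'
import numpy as np
ux=np.array([np.cos(-.159),np.sin(-.159)]);uy=np.array([-ux[1],ux[0]]);C=np.array([572,-63])
def S(p): d=np.asarray(p)[:2]-C; return np.round([d@ux,d@uy],1)
def W(x,y): return np.round(C+x*ux+y*uy,1)
E
python3 - <<'E'
from h import *; from fr import *
c=env.camera("wrist")
for u,z in [((343,207),99),((452,207),99),((398,80),89),((298,217),60),((637,216),60)]:
    p=px2w(c,np.array(u)/1.5,z); print(p.round(1),S(p))
print(S(env.state()["tcp_pos"]))
E
```

```text
[ 458.8 -203.    99. ] [ -89.6 -156.1]
[ 528.2 -213.9   99. ] [ -19.4 -156. ]
[ 505.4 -132.7   89. ] [-54.7 -79.3]
[ 420.4 -209.7   60. ] [-126.4 -168.8]
[ 670.4 -247.7   60. ] [ 126.4 -166.8]
[ -64.6 -199.8]
```

>>> apply_moves:
  moves:
    - [0, 0.004, 0, 0.05, 0]
    - [0, 0.004, 0, 0.1, 0]
    - [0, 0.004, 0, 0.15, 0]
    - [0, 0.004, 0, 0.157, 0]
    - [0, 0.004, 0, 0.157, 0]
    - [0, 0.004, 0, 0.157, 0]
    - [0, 0.004, -0.02, 0.157, 0]
    - [0, 0.004, -0.03, 0.157, 0]
    - [0, 0.004, -0.04, 0.157, 0]
    - [0, 0.004, -0.05, 0.157, 0]

```text
time_s: 12.85
tcp_pos: [490.4, -202.6, 88.2]
eef_rot: [[0.987, -0.16, 0.004], [-0.16, -0.987, -0.002], [0.004, 0.002, -1.0]]
contact_force: [1.1, -4.2, 2.4]
finger_gap: 0.2
```

```bash
python3 st.py
```

```text
12.85 tcp [ 490.41  -202.627   88.156] xang -9.181668666589465 z [ 0.004 -0.002 -1.   ] F [ 1.109 -4.155  2.447] T [-0.724 -0.066 -0.019] gap 0.2278838182945456
q [ 0.066  0.477  0.326  2.021 -0.237  0.674  0.383]
```

>>> apply_moves:
  moves:
    - [0, 0, -0.01, 0.002, 0]
    - [0, 0, -0.02, 0.002, 0]
    - [0, 0, -0.03, 0.002, 0]
    - [0, 0, -0.04, 0.002, 0]
    - [0, 0, -0.045, 0.002, 0]
    - [0, 0, -0.05, 0.002, 0]
    - [0, 0, -0.055, 0.002, 0]
    - [0, 0, -0.055, 0.002, 0]

```text
time_s: 13.65
tcp_pos: [497.4, -146.2, 84.1]
eef_rot: [[0.987, -0.158, -0.001], [-0.158, -0.987, 0.001], [-0.001, -0.001, -1.0]]
contact_force: [-0.0, -0.2, 0.3]
finger_gap: 0.2
```

```bash
python3 st.py
python3 - <<'E'
from h import *; from fr import *
print(S(env.state()["tcp_pos"]))
c=env.camera("top"); crop(c,"t13",220,145,375,290,5)
E
```

```text
13.65 tcp [ 497.381 -146.176   84.071] xang -9.09102980004656 z [-0.001  0.001 -1.   ] F [-0.004 -0.162  0.332] T [0.029 0.068 0.01 ] gap 0.24887964369867338
q [-0.037  0.47   0.319  2.047 -0.235  0.661  0.277]
[-60.5 -93.9]
```

View pics/t13.png

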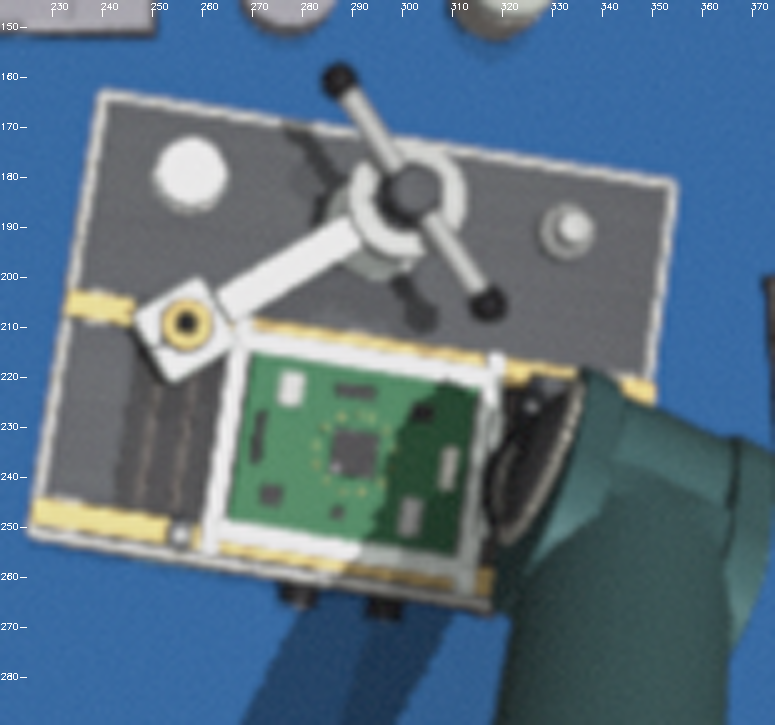

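>>> apply_moves:
  moves:
    - [0, 0, -0.004, 0, 0]
    - [0, 0, -0.008, 0, 0]
    - [0, 0, -0.011, 0, 0]
    - [0, 0, -0.014, 0, 0]
    - [0, 0, -0.014, 0, 0]

```text
time_s: 14.2
tcp_pos: [497.6, -141.9, 84.1]
eef_rot: [[0.986, -0.165, -0.002], [-0.165, -0.986, -0.009], [-0.0, 0.009, -1.0]]
contact_force: [-3.9, -21.1, -2.3]
finger_gap: 0.0
```

```bash
python3 st.py
python3 - <<'E'
from h import *; from fr import *
print(S(env.state()["tcp_pos"]))
c=env.camera("top"); print(c["t"]); crop(c,"t14",270,200,320,260,10)
E
```

```text
14.2 tcp [ 497.606 -141.896   84.133] xang -9.488565763901393 z [-0.002 -0.009 -1.   ] F [ -3.909 -21.087  -2.292] T [-4.642  0.936 -0.02 ] gap 0.008276881016258841
q [-0.059  0.468  0.328  2.051 -0.225  0.655  0.249]
[-61.  -89.7]
[  33.13564224  656.60803882 1248.36692591]
```

View pics/t14.png

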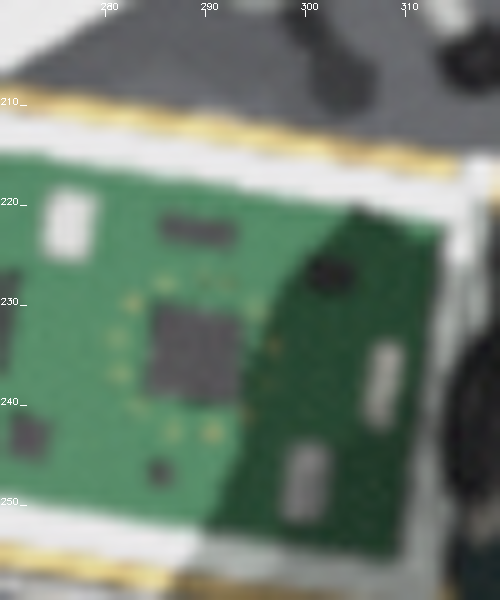

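>>> apply_moves:
  moves:
    - [0, 0, 0.005, 0, 0]
    - [0, 0, 0.02, 0, 0]
    - [0, 0, 0.035, 0, 0]
    - [0, 0, 0.04, -0.05, 0]
    - [0, 0, 0.04, -0.1, 0]
    - [0, 0, 0.04, -0.15, 0]
    - [0, 0, 0.04, -0.2, 0]
    - [0, 0, 0.04, -0.24, 0]
    - [0, 0, 0.04, -0.26, 0]
    - [0, 0, 0.04, -0.26, 0]

```text
time_s: 15.25
tcp_pos: [494.9, -173.9, 347.9]
eef_rot: [[0.987, -0.159, 0.007], [-0.159, -0.987, -0.0], [0.007, -0.001, -1.0]]
contact_force: [-0.4, 0.1, -0.6]
finger_gap: 0.3
```

```bash
python3 st.py
python3 - <<'E'
from h import *; from fr import *
print(S(env.state()["tcp_pos"]))
c=env.camera("top")
p=px2w(c,(288.7,235.2),89);print("chip top",p,S(p))
c=env.camera("wrist"); crop(c,"w15",100,0,512,384,1.5)
E
```

```text
15.25 tcp [ 494.865 -173.932  347.923] xang -9.147007785285187 z [ 0.007 -0.    -1.   ] F [-0.427  0.109 -0.643] T [-0.035  0.016  0.076] gap 0.31659416506277144
q [-0.09   0.14   0.411  1.79  -0.061  1.217  0.179]
[ -58.6 -121.7]
chip top [517.21634136 -54.08531778  89.        ] [-55.5   0.1]
```

View pics/w15.png

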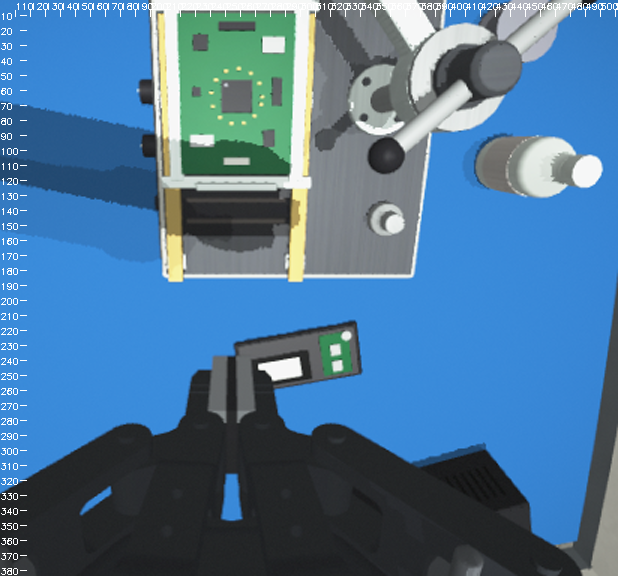

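>>> apply_moves:
  moves:
    - [1, 0.012, -0.045, 0, -8]
    - [1, 0.024, -0.09, 0, -16]
    - [1, 0.036, -0.135, 0, -24]
    - [1, 0.048, -0.18, 0, -32]
    - [1, 0.051, -0.223, 0, -39]
    - [1, 0.051, -0.223, 0, -39]
    - [1, 0.051, -0.223, 0, -39]
    - [1, 0.051, -0.223, 0, -39]

```text
time_s: 16.15
tcp_pos: [578.8, 37.3, 343.0]
eef_rot: [[0.869, 0.496, -0.002], [0.496, -0.869, -0.001], [-0.003, -0.0, -1.0]]
contact_force: [0.5, -0.2, -0.2]
finger_gap: 85.3
```

```bash
python3 st.py
python3 - <<'E'
from h import *; from fr import *
print(S(env.state()["tcp_pos"]))
c=env.camera("wrist"); print(w2px(c,(581,37.7,260)));crop(c,"w16",100,60,420,384,1.8)
E
```

```text
16.15 tcp [578.751  37.341 343.036] xang 29.706002751895465 z [-0.002 -0.001 -1.   ] F [ 0.469 -0.19  -0.201] T [-0.028  0.007  0.011] gap 85.27932643612772
q [-0.286  0.254  0.201  1.654 -0.052  1.241  0.444]
[ -9.2 100.1]
[255.77857037 202.64619027]
```

View pics/w16.png

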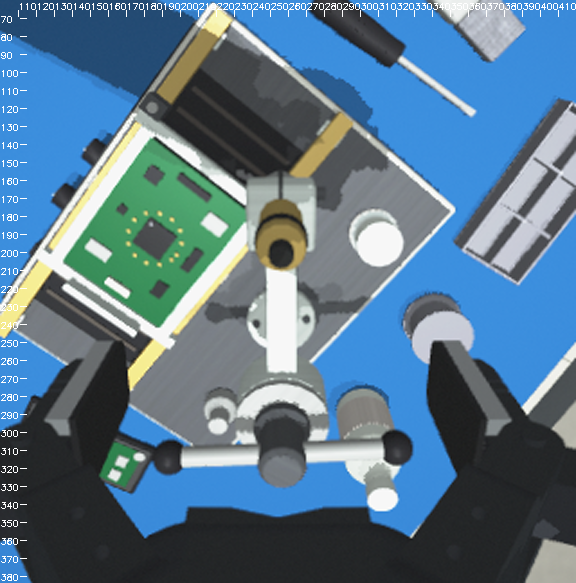

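>>> apply_moves:
  moves:
    - [1, 0.002, 0, 0.05, 0]
    - [1, 0.002, 0, 0.09, 0]
    - [1, 0.002, 0, 0.125, 0]
    - [1, 0.002, 0, 0.125, 0]
    - [0.3, 0.002, 0, 0.125, 0]
    - [0, 0.002, 0, 0.125, 0]
    - [0, 0.002, 0, 0.125, 0]
    - [0, 0.002, 0, 0.125, 0]
    - [0, 0.002, 0, 0.125, 0]
  grip_force: 30

```text
time_s: 17.1
tcp_pos: [581.5, 39.8, 220.9]
eef_rot: [[0.867, 0.498, 0.002], [0.498, -0.867, 0.0], [0.002, 0.001, -1.0]]
contact_force: [-3.1, -0.5, 6.7]
finger_gap: 23.9
```

```bash
python3 st.py
```

```text
17.1 tcp [581.529  39.824 220.94 ] xang 29.840452170345568 z [ 0.002  0.    -1.   ] F [-3.053 -0.504  6.685] T [-0.186  0.513 -0.03 ] gap 23.853792349530266
q [-0.274  0.363  0.187  1.794 -0.079  0.989  0.465]
```

>>> apply_moves:
  moves:
    - [0, -0.0068, 0.0002, 0, -3]
    - [0, -0.0136, 0.0007, 0, -6]
    - [0, -0.027, 0.0028, 0, -12]
    - [0, -0.0402, 0.0064, 0, -18]
    - [0, -0.0402, 0.0064, 0, -18]

```text
time_s: 17.6
tcp_pos: [549.1, 14.1, 220.9]
eef_rot: [[0.67, 0.742, 0.001], [0.742, -0.67, 0.001], [0.002, 0.0, -1.0]]
contact_force: [-2.3, 1.5, 4.2]
finger_gap: 24.0
```

```bash
python3 st.py
python3 - <<'E'
from h import *; from fr import *
c=env.camera("top"); crop(c,"t17",220,145,375,290,5)
E
```

```text
17.6 tcp [549.079  14.092 220.908] xang 47.92935191903743 z [ 0.001  0.001 -1.   ] F [-2.262  1.469  4.242] T [0.187 0.384 0.317] gap 23.95484152223222
q [-0.197  0.307  0.135  1.871 -0.05   0.965  0.796]
```

View pics/t17.png

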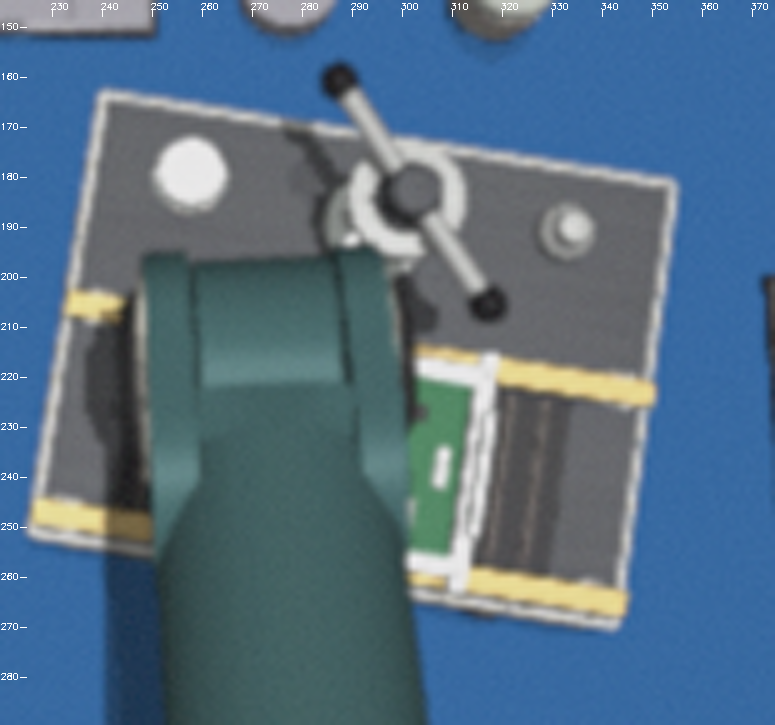

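>>> apply_moves:
  moves:
    - [0, -0.0091, 0.0003, 0, -4]
    - [0, -0.0182, 0.0013, 0, -8]
    - [0, -0.0361, 0.0051, 0, -16]
    - [0, -0.0533, 0.0113, 0, -24]
    - [0, -0.0655, 0.0176, 0, -30]
    - [0, -0.0723, 0.0218, 0, -33.5]
    - [0, -0.0723, 0.0218, 0, -33.5]
    - [0, -0.0723, 0.0218, 0, -33.5]

```text
time_s: 18.45
tcp_pos: [515.7, -53.7, 220.8]
eef_rot: [[0.151, 0.989, -0.002], [0.989, -0.151, 0.001], [0.0, -0.002, -1.0]]
contact_force: [-8.6, 0.6, 12.7]
finger_gap: 23.9
```

```bash
python3 st.py
python3 - <<'E'
from h import *; from fr import *
print(S(env.state()["tcp_pos"]))
E
```

```text
18.45 tcp [515.743 -53.715 220.798] xang 81.30657957741795 z [-0.002  0.001 -1.   ] F [-8.577  0.551 12.673] T [0.141 1.713 0.053] gap 23.900270689923964
q [-0.02   0.258  0.07   1.936 -0.023  0.951  1.48 ]
[-57.    0.3]
```

>>> apply_moves:
  moves:
    - [0.3, 0, 0, 0, 0]
    - [0.8, 0, 0, 0, 0]
    - [0.8, 0, 0, 0, 0]
    - [0.8, 0, 0, -0.03, 0]
    - [0.8, 0, 0, -0.07, 0]
    - [0.8, 0, 0, -0.12, 0]
    - [0.8, 0, 0, -0.12, 0]

```text
time_s: 19.15
tcp_pos: [520.6, -54.1, 346.1]
eef_rot: [[0.151, 0.989, 0.013], [0.989, -0.151, -0.0], [0.002, 0.013, -1.0]]
contact_force: [0.1, -0.4, 1.0]
finger_gap: 68.0
```

```bash
python3 st.py
python3 - <<'E'
from h import *; from fr import *
c=env.camera("wrist"); cv2.imwrite("pics/w18.png",cv2.resize(c["img"][:,:,::-1],None,fx=1.5,fy=1.5))
c=env.camera("scene"); crop(c,"s18",125,100,285,260,4.5)
E
```

```text
19.15 tcp [520.592 -54.058 346.145] xang 81.33685524859716 z [ 0.013 -0.    -1.   ] F [ 0.064 -0.374  1.01 ] T [-0.001  0.003  0.043] gap 68.0418618794382
q [-0.029  0.14   0.077  1.781 -0.012  1.208  1.471]
```

View pics/w18.png

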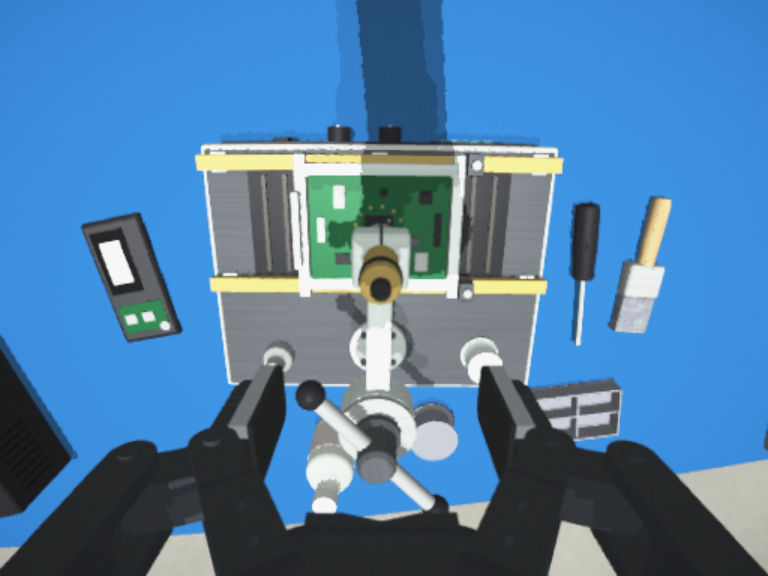

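View pics/s18.png

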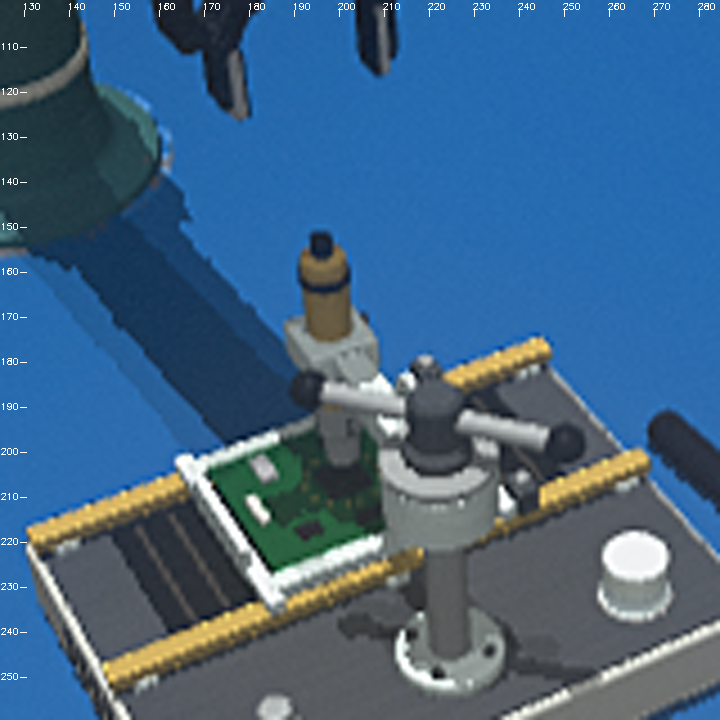

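Run:
```python
from h import *; from fr import *
c=env.camera("wrist")
q=lambda u,z:px2w(c,np.array(u)/1.5,z)
p=q((381,288),260);print("barrel",p,S(p))
a=q((311,394),236);b=q((437,507),236);print(a,b,(a+b)/2,S((a+b)/2)); print(np.degrees(np.arctan2(*(b-a)[1::-1])))
p=q((376,463),252);print("hub",p,S(p))
```

```text
barrel [510.0363027  -51.21125122 260.        ] [-63.    1.8]
[ 582.3275125  -107.81920258  236.        ] [688.3952836  -37.58843453 236.        ] [635.36139805 -72.70381855 236.        ] [64.1  0.5]
33.50978081756519
hub [629.30878215 -72.62473742 252.        ] [58.1 -0.4]
```

>>> apply_moves:
  moves:
    - [0.8, 0, 0.045, 0, -8]
    - [0.8, 0, 0.09, 0, -16]
    - [0.8, -0.0025, 0.1275, 0, -24]
    - [0.8, -0.0025, 0.1275, 0, -32]
    - [0.8, -0.0025, 0.1275, 0, -40]
    - [0.8, -0.0025, 0.1275, 0, -41]
    - [0.8, -0.0025, 0.1275, 0, -41]
    - [0.8, -0.0025, 0.1275, 0, -41]

```text
time_s: 20.1
tcp_pos: [642.4, -75.5, 338.7]
eef_rot: [[-0.533, 0.846, -0.001], [0.846, 0.533, 0.0], [0.001, -0.001, -1.0]]
contact_force: [0.6, -1.0, 1.0]
finger_gap: 68.2
```

```bash
python3 st.py
python3 - <<'E'
from h import *; from fr import *
c=env.camera("wrist"); crop(c,"w19",60,0,440,384,1.5)
q=lambda u,z:w2px(c,u)
E
```

```text
20.1 tcp [642.36  -75.517 338.742] xang 122.2167050630651 z [-0.001  0.    -1.   ] F [ 0.59  -1.014  0.972] T [-0.017  0.029  0.009] gap 68.21238479364631
q [ 0.066  0.382 -0.001  1.483  0.001  1.277  2.198]
```

View pics/w19.png

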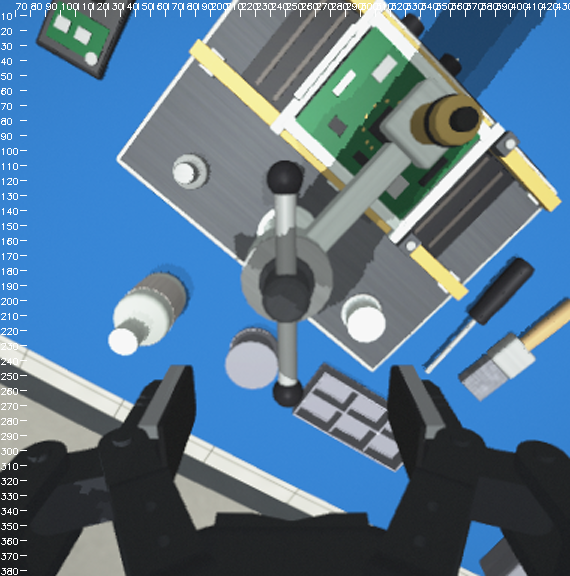

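>>> apply_moves:
  moves:
    - [0.8, -0.0023, 0.003, 0.04, 0]
    - [0.8, -0.0023, 0.003, 0.08, 0]
    - [0.8, -0.0023, 0.003, 0.097, 0]
    - [0.8, -0.0023, 0.003, 0.097, 0]
    - [0.3, -0.0023, 0.003, 0.097, 0]
    - [0, -0.0023, 0.003, 0.097, 0]
    - [0, -0.0023, 0.003, 0.097, 0]
    - [0, -0.0023, 0.003, 0.095, 0]
    - [0, -0.0023, 0.003, 0.095, 0]
  grip_force: 60

```text
time_s: 21.05
tcp_pos: [647.3, -75.9, 244.9]
eef_rot: [[-0.535, 0.845, 0.002], [0.845, 0.535, -0.0], [-0.001, 0.002, -1.0]]
contact_force: [2.8, -0.6, -3.2]
finger_gap: 23.4
```

```bash
python3 st.py
```

```text
21.05 tcp [647.344 -75.851 244.888] xang 122.3487507978418 z [ 0.002 -0.    -1.   ] F [ 2.835 -0.551 -3.163] T [-0.06  -0.713  0.027] gap 23.432716814978285
q [ 0.069  0.457 -0.005  1.587  0.003  1.096  2.199]
```

>>> apply_moves:
  moves:
    - [0, 0, 0, 0, 8]
    - [0, 0, 0, 0, 16]
    - [0, 0, 0, 0, 24]
    - [0, 0, 0, 0, 32]
    - [0, 0, 0, 0, 40]
    - [0, 0, 0, 0, 48]
    - [0, 0, 0, 0, 56]
    - [0, 0, 0, 0, 56]

```text
time_s: 21.85
tcp_pos: [647.4, -77.0, 244.9]
eef_rot: [[0.402, 0.915, 0.003], [0.915, -0.402, -0.002], [-0.001, 0.003, -1.0]]
contact_force: [4.2, -2.8, -3.4]
finger_gap: 23.5
```

```bash
python3 st.py
python3 - <<'E'
from h import *; from fr import *
c=env.camera("wrist"); crop(c,"w20",60,0,440,384,1.5)
E
```

```text
21.85 tcp [647.417 -77.008 244.877] xang 66.26792669545247 z [ 0.003 -0.002 -1.   ] F [ 4.153 -2.756 -3.384] T [-0.733 -0.957 -0.078] gap 23.536962242828224
q [-0.078  0.457  0.198  1.598 -0.096  1.094  1.301]
```

View pics/w20.png

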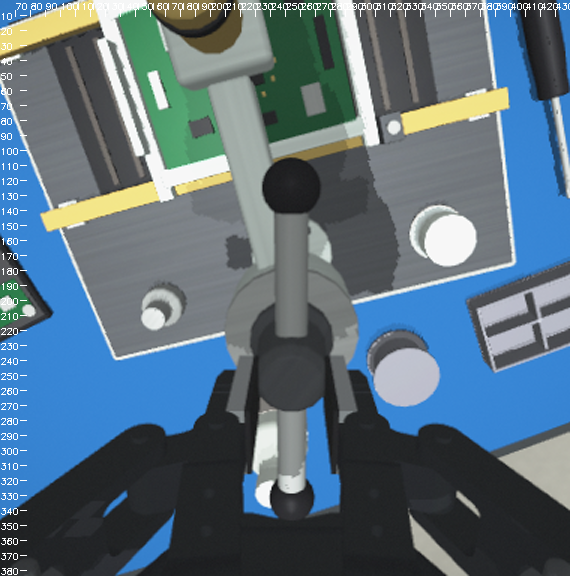

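>>> apply_moves:
  moves:
    - [0, 0, 0, 0, 8]
    - [0, 0, 0, 0, 16]
    - [0, 0, 0, 0, 24]
    - [0, 0, 0, 0, 32]
    - [0, 0, 0, 0, 40]
    - [0, 0, 0, 0, 40]

```text
time_s: 22.5
tcp_pos: [646.8, -77.7, 244.9]
eef_rot: [[0.896, 0.444, 0.001], [0.444, -0.896, -0.003], [-0.0, 0.003, -1.0]]
contact_force: [2.0, -4.7, -1.2]
finger_gap: 23.5
```

```bash
python3 st.py
```

```text
22.5 tcp [646.81  -77.691 244.856] xang 26.34255730519346 z [ 0.001 -0.003 -1.   ] F [ 2.04  -4.724 -1.203] T [-1.06  -0.598 -0.075] gap 23.549356515879282
q [-0.183  0.465  0.346  1.606 -0.169  1.099  0.665]
```

>>> apply_moves:
  moves:
    - [0, 0, 0, 0, 8]
    - [0, 0, 0, 0, 16]
    - [0, 0, 0, 0, 24]
    - [0, 0, 0, 0, 32]
    - [0, 0, 0, 0, 40]
    - [0, 0, 0, 0, 40]

```text
time_s: 23.1
tcp_pos: [646.0, -77.8, 244.8]
eef_rot: [[0.972, -0.235, -0.001], [-0.235, -0.972, -0.002], [-0.0, 0.002, -1.0]]
contact_force: [-0.0, -5.0, 2.1]
finger_gap: 23.4
```

```bash
python3 st.py
python3 - <<'E'
from h import *; from fr import *
c=env.camera("wrist"); crop(c,"w21",60,0,440,384,1.5)
E
```

```text
23.1 tcp [645.954 -77.758 244.838] xang -13.597888836111576 z [-0.001 -0.002 -1.   ] F [-0.02  -4.991  2.087] T [-1.231  0.093 -0.061] gap 23.395336533558098
q [-0.289  0.482  0.498  1.614 -0.247  1.11   0.034]
```

View pics/w21.png

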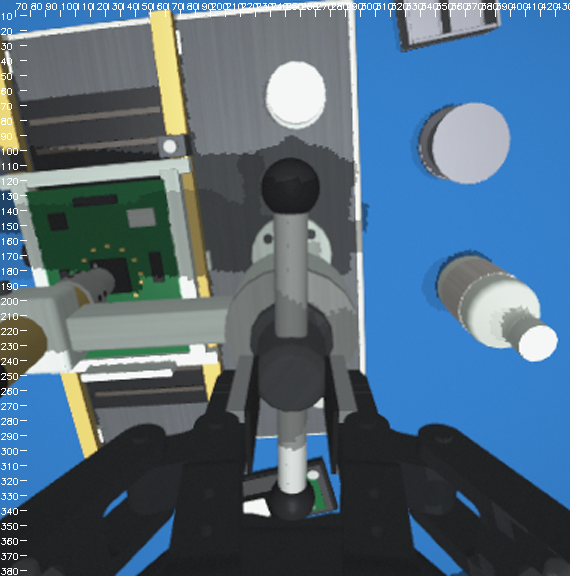

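>>> apply_moves:
  moves:
    - [0, 0, 0, 0, 8]
    - [0, 0, 0, 0, 16]
    - [0, 0, 0, 0, 24]
    - [0, 0, 0, 0, 32]
    - [0, 0, 0, 0, 40]
    - [0, 0, 0, 0, 46]
    - [0, 0, 0, 0, 46]
  grip_force: 70

```text
time_s: 23.85
tcp_pos: [645.2, -77.1, 244.9]
eef_rot: [[0.507, -0.862, -0.003], [-0.862, -0.507, -0.001], [-0.0, 0.003, -1.0]]
contact_force: [-3.4, -4.1, 3.2]
finger_gap: 22.9
```

```bash
python3 st.py
```

```text
23.85 tcp [645.204 -77.141 244.872] xang -59.50599207636817 z [-0.003 -0.001 -1.   ] F [-3.355 -4.095  3.172] T [-0.929  0.786 -0.015] gap 22.888992894494987
q [-0.412  0.515  0.68   1.623 -0.348  1.131 -0.683]
```

>>> apply_moves:
  moves:
    - [0, 0, 0, 0, 3]
    - [0, 0, 0, 0, 6]
    - [0, 0, 0, 0, 6]

```text
time_s: 24.15
tcp_pos: [645.1, -77.0, 244.8]
eef_rot: [[0.416, -0.909, -0.003], [-0.909, -0.416, -0.001], [-0.001, 0.003, -1.0]]
contact_force: [-4.6, -4.5, 4.1]
finger_gap: 23.0
```

```bash
python3 st.py
python3 - <<'E'
from h import *; from fr import *
c=env.camera("wrist"); crop(c,"w22",60,0,440,384,1.5)
E
```

```text
24.15 tcp [645.106 -77.012 244.84 ] xang -65.41760435235427 z [-0.003 -0.001 -1.   ] F [-4.555 -4.491  4.117] T [-0.913  0.868  0.1  ] gap 23.045990632514602
q [-0.427  0.521  0.704  1.624 -0.362  1.134 -0.775]
```

View pics/w22.png

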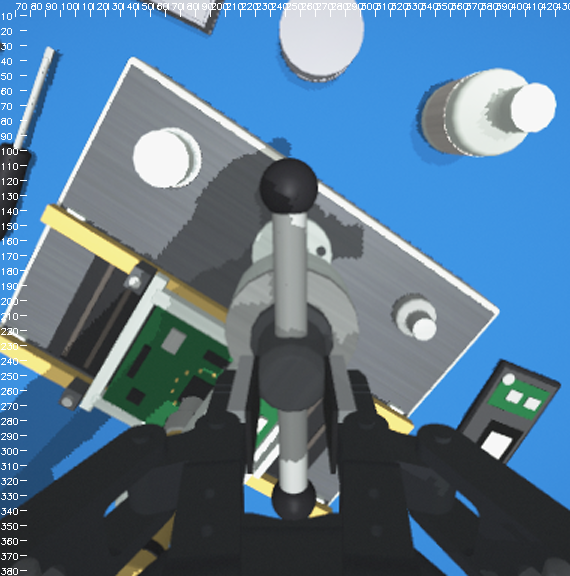

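>>> apply_moves:
  moves:
    - [0, 0, 0, 0, 3]
    - [0, 0, 0, 0, 6]
    - [0, 0, 0, 0, 8]
    - [0, 0, 0, 0, 8]

```text
time_s: 24.6
tcp_pos: [646.6, -76.3, 244.9]
eef_rot: [[0.286, -0.958, 0.001], [-0.958, -0.286, -0.0], [0.0, -0.0, -1.0]]
contact_force: [1.1, -4.0, 2.5]
finger_gap: 22.6
```

```bash
python3 st.py
python3 - <<'E'
from h import *; from fr import *
c=env.camera("wrist"); crop(c,"w23",160,60,340,384,1.8)
E
```

```text
24.6 tcp [646.601 -76.335 244.886] xang -73.408859751512 z [ 0.001 -0.    -1.   ] F [ 1.144 -3.958  2.521] T [-0.74  -0.094  0.066] gap 22.612259585162008
q [-0.448  0.53   0.736  1.624 -0.383  1.136 -0.899]
```

View pics/w23.png

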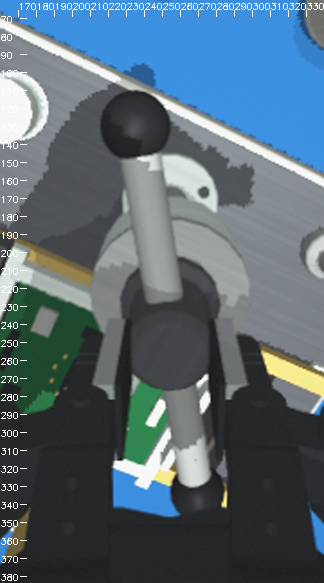

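>>> apply_moves:
  moves:
    - [0.2, 0, 0, 0, 0]
    - [0.6, 0, 0, 0, 0]
    - [0.7, 0, 0, 0, 0]
    - [0.7, 0, 0, -0.04, 0]
    - [0.7, 0, 0, -0.08, 0]
    - [0.7, 0, 0, -0.1, 0]
    - [0.7, 0, 0, -0.1, 0]
    - [0.7, 0, 0, -0.1, 0]

```text
time_s: 25.45
tcp_pos: [646.2, -74.7, 343.9]
eef_rot: [[0.283, -0.959, -0.001], [-0.959, -0.283, 0.001], [-0.002, 0.0, -1.0]]
contact_force: [-0.7, -0.8, -0.5]
finger_gap: 59.7
```

```bash
python3 st.py
python3 - <<'E'
from h import *; from fr import *
c=env.camera("wrist"); cv2.imwrite("pics/w24.png",cv2.resize(c["img"][:,:,::-1],None,fx=1.5,fy=1.5))
E
```

```text
25.45 tcp [646.249 -74.689 343.893] xang -73.55662972936629 z [-0.001  0.001 -1.   ] F [-0.677 -0.826 -0.516] T [ 0.04   0.015 -0.012] gap 59.671760523948116
q [-0.475  0.452  0.777  1.505 -0.323  1.318 -0.951]
```

View pics/w24.png

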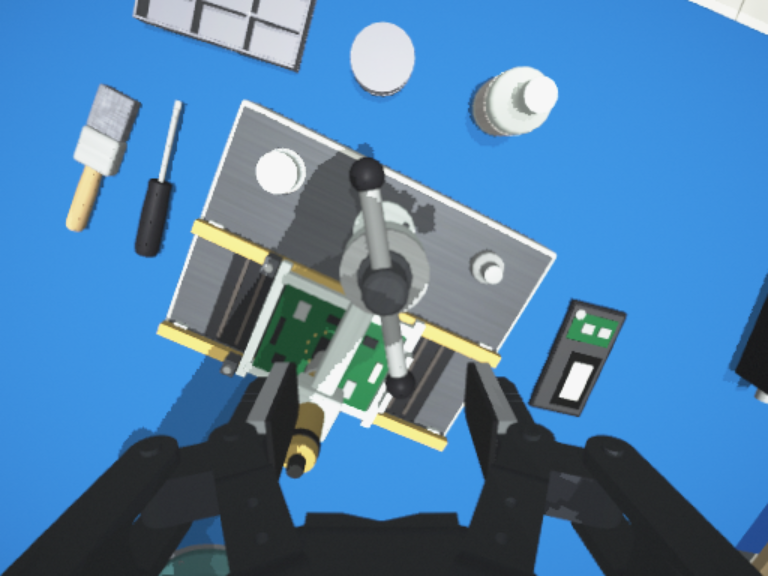

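>>> apply_moves:
  moves:
    - [0.7, -0.048, 0.01, 0, 0]
    - [0.7, -0.096, 0.02, 0, 0]
    - [0.7, -0.144, 0.03, 0, 0]
    - [0.7, -0.19, 0.04, 0, 0]
    - [0.7, -0.235, 0.05, 0, 0]
    - [0.7, -0.28, 0.06, 0, 0]
    - [0.7, -0.306, 0.066, 0, 0]
    - [0.7, -0.306, 0.066, 0, 0]

```text
time_s: 26.3
tcp_pos: [493.7, 204.2, 342.6]
eef_rot: [[0.29, -0.957, -0.004], [-0.957, -0.29, 0.0], [-0.001, 0.004, -1.0]]
contact_force: [-0.6, 0.2, -0.0]
finger_gap: 59.9
```

```bash
python3 st.py
python3 - <<'E'
from h import *; from fr import *
c=env.camera("top"); crop(c,"t25",220,145,365,275,5.5)
c=env.camera("scene"); crop(c,"s25",130,130,280,260,5)
E
```

```text
26.3 tcp [493.655 204.223 342.569] xang -73.11758362590244 z [-0.004  0.    -1.   ] F [-0.563  0.162 -0.007] T [-0.018 -0.008 -0.003] gap 59.85278278616993
q [-1.059  0.185  0.704  1.783 -0.128  1.223 -1.595]
```

View pics/t25.png

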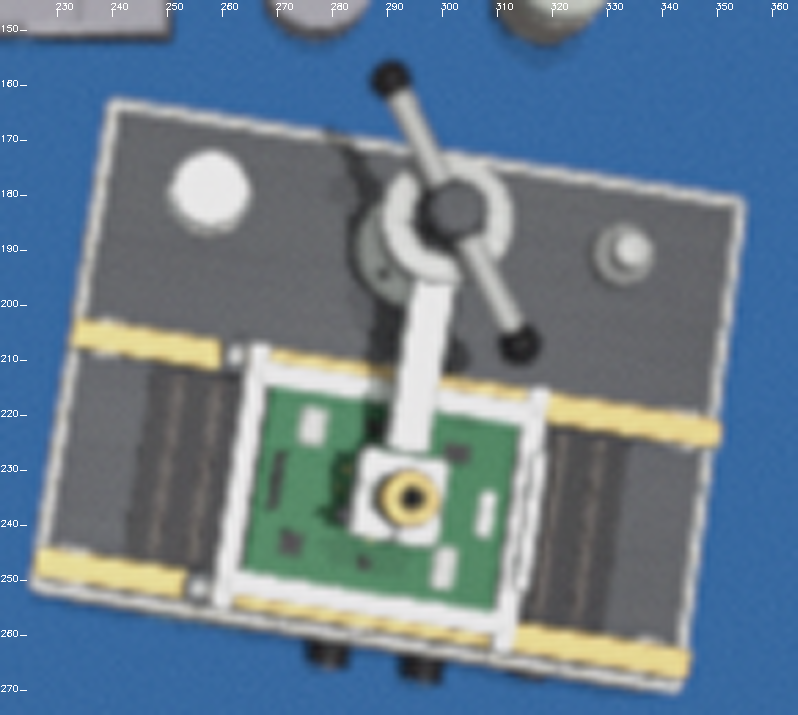

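View pics/s25.png

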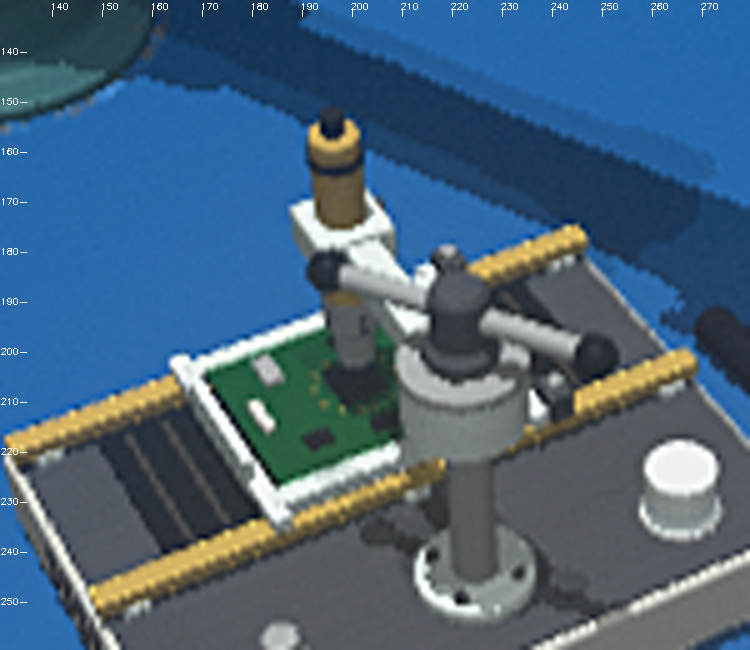

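Run:
```python
from h import *; from fr import *
c=env.camera("top"); s=env.camera("scene")
p=px2w(c,(293.3,235),260);print("barrel",p,S(p)); h=px2w(c,(301.3,183),252);print("hub",S(h))
b=[px2w(c,u,236)[:2] for u in [(289.7,158.5),(312.8,207)]]; d=b[0]-b[1]; print("rod",np.degrees(np.arctan2(d[1],d[0])))
p=px2w(s,(194.5,152.5),260);print("barrel s",S(p)); p=px2w(s,(199.5,202),105);print("nozzle s",S(p)); p=px2w(s,(220.3,184.5),252);print("hub s",S(p))
# predicted pixels
for n,X in [("noz exp",(*W(-55,0),105)),("chip exp",(*W(-55,0),89)),("stub exp",(*W(-55,0),260))]: print(n,w2px(c,X),w2px(s,X))
```

```text
barrel [518.49448292 -49.52484919 260.        ] [-55.    4.8]
hub [72.7  3.2]
rod 24.705938302240497
barrel s [-55.3  -4.5]
nozzle s [-52.4  -6.5]
hub s [67.6 -1.2]
noz exp [289.30754262 235.04912127] [201.3735627  200.52004157]
chip exp [288.77535667 235.0242958 ] [201.84616888 205.05184228]
stub exp [295.3025035 235.328929 ] [196.31542496 151.9853574 ]
```

>>> apply_moves:
  moves:
    - [0.7, 0.04, -0.004, -0.02, 0]
    - [0.7, 0.085, -0.008, -0.04, 0]
    - [0.7, 0.13, -0.012, -0.057, 0]
    - [0.7, 0.175, -0.015, -0.057, 0]
    - [0.7, 0.22, -0.02, -0.057, 0]
    - [0.7, 0.265, -0.024, -0.057, 0]
    - [0.7, 0.288, -0.024, -0.057, 0]
    - [0.7, 0.288, -0.024, -0.057, 8]
    - [0.7, 0.288, -0.024, -0.057, 16]
    - [0.7, 0.288, -0.024, -0.057, 25]
    - [0.7, 0.288, -0.024, -0.057, 25]
    - [0.7, 0.288, -0.024, -0.057, 25]

```text
time_s: 27.7
tcp_pos: [601.0, -71.4, 401.1]
eef_rot: [[-0.149, -0.989, -0.0], [-0.989, 0.149, -0.001], [0.001, 0.0, -1.0]]
contact_force: [1.0, -0.5, 0.3]
finger_gap: 59.7
```

```bash
python3 st.py
python3 - <<'E'
from h import *; from fr import *
c=env.camera("wrist"); crop(c,"w26",130,40,410,290,2.8)
E
```

```text
27.7 tcp [600.966 -71.409 401.105] xang -98.56015367422137 z [-0.    -0.001 -1.   ] F [ 1.049 -0.502  0.265] T [-0.034 -0.013 -0.026] gap 59.659568570608386
q [-0.641  0.355  0.953  1.539 -0.291  1.399 -1.387]
```

View pics/w26.png

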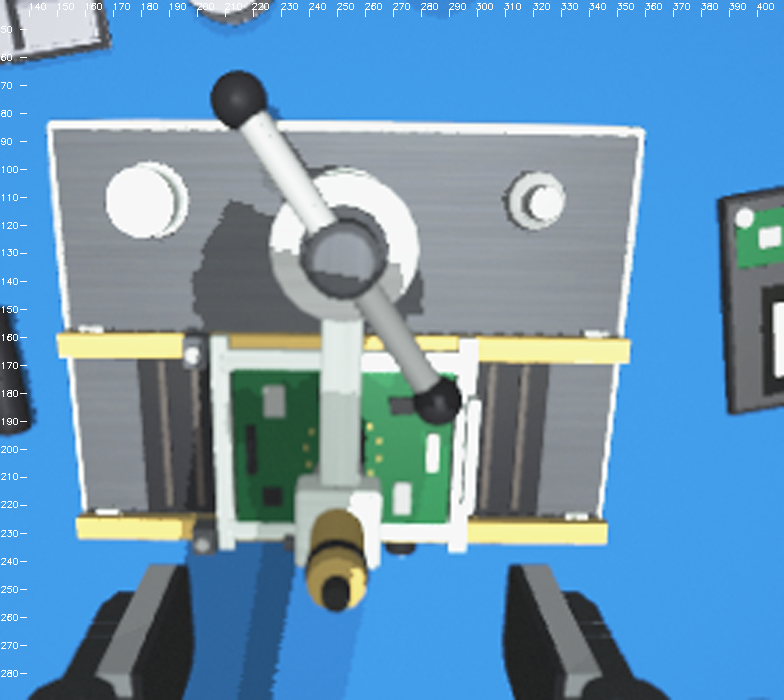

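Run:
```python
from h import *; from fr import *
c=env.camera("wrist")
q=lambda u,z:S(px2w(c,(u[0]/2.8+130-.5,u[1]/2.8+40-.5),z))
print("hub",q((344,261),252),"stub",q((336,594),260))
print("corners",[q(u,60) for u in [(50,124),(642,131)]])
print("rail ends",[q(u,75) for u in [(58,345),(629,350),(78,526),(606,534)]])
print("board L/R",[q(u,86) for u in [(231,450),(452,450)]], "plate",q((477,450),99))
print("block sides z198", [q(u,198) for u in [(298,500),(381,500)]], "arm sides 204",[q(u,204) for u in [(321,420),(361,420)]])
print("dots",[q(u,88) for u in [(310,432),(307,465),(371,427),(376,467)]])
print("balls",q((239,99),236),q((438,400),236))
```

```text
hub [76.5 -0. ] stub [-50.7   2. ]
corners [array([128.3, 165.4]), array([ 127.8, -165.6])]
rail ends [array([  5.5, 167.4]), array([   5.7, -166.7]), array([-110.6,  166.7]), array([-113. , -166.2])]
board L/R [array([-54.8,  66.5]), array([-53.5, -64.3])] plate [-48.7 -76.9]
block sides z198 [array([-37.9,  20.3]), array([-37.5, -17.6])] arm sides 204 [array([2.4, 9.5]), array([ 2.6, -7.8])]
dots [array([-42.4,  19.6]), array([-63. ,  21.5]), array([-39., -16.]), array([-63.9, -19.4])]
balls [130.6  37.2] [ 21.4 -37. ]
```

Run:
```python
from workcell import env
s=env.state(); print(s["time_s"],s["contact_force"]); print(env.job_done())
```

```text
27.8 [ 0.18747102  0.97840621 -1.35371072]
the job is handed in; nothing more can be done
None
```

The rework station is set up over the board and I handed the job in at 27.8 s; no verdict was reported.

**What I did**
- **Loosening:** I gripped the hub and twisted the T-bar anticlockwise to break it loose. Images showed the nozzle had not moved. I backed it off to about 188° (3.27 rad).
- **Carriage:** I pushed it along the rails until the stops answered with about 21 N.
- **Arm:** I gripped the barrel and swung it to the working place while the T-bar was loose.
- **Tightening:** I turned the T-bar clockwise until the grip slipped at the stop.

**Last checks**
- **T-bar:** the rod is at 24.7°, the same as its start angle within measurement error.
- **Carriage:** the push plate is at y ≈ -77 mm of the station. Just after the push, before the swing, the chip was within 1 mm of its home place.
- **Nozzle:** the wrist camera puts it about 1 mm from the chip's middle.
- **Bystanders and robot:** nothing visibly moved, and the hand stands clear of everything, about 140 mm above the tool.

**What disagreed or went wrong**
- **Camera disagreement:** relative to the column, the top camera put the nozzle about +2 mm off and the scene camera about -3 to -5 mm off. Compared directly with the chip, the top camera gave about 5 mm. All are within the 8 mm allowed.
- **First grip:** set low on the hub, it slid about 9 mm sideways on its second turn. The side force reached about 27 N before I lifted off, and I did not find the cause. I regripped about 15 mm higher, and forces then stayed low for the rest of the job.

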